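# Set the noodle roller's thickness wheel to its second notch

### The job

Set the hand noodle roller, now parked wide open for cleaning, to thickness two. Swing the keeper clear of the wheel, pull the sprung wheel up and turn it until the pointer tooth on its far rim stands over the second notch (the one with two dots), let it down fully home there without forcing it, and swing the keeper back over the wheel's skirt. Feel for the notch rather than forcing the tooth or the keeper, and leave everything else on the table where it stands.

Things in the scene. Friction and masses are not known exactly. Their poses are not given: they have to be found in the camera images.
- noodle_roller: Hand-cranked noodle roller, bolted down: aluminium base 176 x 206 mm, two cheeks, steel rollers, a dark bridge across the top (upper face 144 mm above the table). Origin: centre of its underside at table height; the wheel's vertical axis passes through it. Its x axis points to the far side (feed apron on -x), y to its left, z up. Angles below: from this x axis, counter-clockwise from above.
- wheel: Thickness wheel: black fluted knob, 58 mm across, 36 mm tall, on a flat skirt 88 mm across (top 167 mm above the table when down). Origin on its axis, 144 mm above the table when down; its x axis points to the pointer tooth. It slides up 11 mm at most against a spring (about 6 N to start, 8 N at the top, weight included) that always pulls it down.
- wheel_grip (a point): On the wheel's axis, 22 mm above the skirt's top, 14 mm below the knob's top: where to grip the knob, from any direction across. Turning it counter-clockwise (parking slot towards the notches) goes against the roller springs: 0.1 to 0.27 N m, friction included. Raised and let go it may spring back. It must be raised 7 mm to clear the plate, better 8 to 10 mm.
- pointer_tooth (a point): Centre of the lower end of the pointer tooth on the wheel's far rim, 46 mm from the axis. The tooth is 6.2 mm wide and reaches 8 mm down; a bright leg on its outer face shows beyond the plate. It starts in the parking slot, between -68 and -42 degrees. Standing on a land of the plate, it leaves the wheel 7 mm proud; press it with less than 30 N.
- notch_two (a point): Nominal place of the tooth's lower end when fully home in the second notch (10 degrees, 46 mm from the axis), a point fixed to the machine. The index plate was trued to the rollers at the last service and clamped by its slotted ears, so all notches lie up to 7 degrees (6 mm) to one side of nominal, differently each time: find the notch by looking or feeling.
- wheel_axis (a point): Point of the wheel's axis on the bridge, 144 mm above the table, centre of the dark index plate under the wheel: 100 mm across, upper face at 159 mm. In its far rim, nominally: parking slot from -84 to -31 degrees, then notches at -12, 10, 32 and 54, each 8 mm wide (0.9 mm play to each side of the tooth) and 8 mm deep, with 1, 2, 3 and 4 raised dots below; flat lands between.
- keeper: Steel lever on a vertical pivot on the bridge, 68 mm to the right (-y) of the wheel's axis; origin on the pivot, 144 mm above the table. At home its y axis points to the wheel's axis and its flat tongue lies 1.5 mm above the skirt, so the wheel cannot rise. Swung 80 to 85 degrees counter-clockwise (post to the far side, tongue to the near side; stop at 86) it is clear. Stays where left.
- keeper_post (a point): Middle of the keeper's upright thumb post: 12 mm across, top 203 mm above the table, 36 mm from the pivot, opposite to the tongue; this point is 189 mm above the table. It can be pinched from above; 2.5 N moves it.
- keeper_tip (a point): End of the keeper's tongue (14 mm wide, 5 mm thick), 34 mm from the pivot; 34 mm from the wheel's axis when home (starts home, up to 15 degrees off), over 52 mm when clear. If the wheel stands proud, the tongue meets the skirt's edge and will not go home; that contact must stay under 20 N.
- mug_1: Bystander, to be left alone: white patterned mug, 78 x 110 x 90 mm, on the left. Origin: centre of its underside.
- tin_1: Bystander, to be left alone: round food tin, 75 mm across, 58 mm tall. Origin: centre of its underside.
- spice_jar_6: Bystander, to be left alone: spice jar with a screw cap, 45 mm across, 106 mm tall. Origin: centre of its underside.
- onion_1: Bystander, to be left alone: onion, 67 mm across, 71 mm tall. Origin: centre of its underside.
- mushroom_1: Bystander, to be left alone: mushroom, 37 mm across, 33 mm tall. Origin: centre of its underside.
- spoon_1: Bystander, to be left alone: spoon lying flat, 190 mm long. Origin: centre of its underside.
- ginger_1: Bystander, to be left alone: piece of ginger, 48 mm long, 14 mm thick. Origin: centre of its underside.
- plastic_cup: Bystander, to be left alone: upturned white plastic cup, 85 mm across, 102 mm tall. Origin: centre of its underside.

How it is judged:
By the outcome, as a careful person would: the job done as asked, in the order asked, and still so for the second after the job is handed in, with the robot touching nothing.
It also fails if it takes over 72 s, if anything falls off the work surface, if the arm or the gripper's body presses on something with over 40 N, if the wrist force passes 120 N, or if a joint passes its speed limit or range.

### The arm

A 7-joint arm with a two-finger parallel gripper is mounted at the origin on a cart in front of the work surface, level with it; the furniture and walls round the work are solid. World frame = base frame: x ahead of the robot, y to its left, z up, the work surface at z = 0. Lengths are in m, angles in rad, forces in N, time in s.
With the tool pointing down it reaches from about 0.425 to 0.8 m from the base axis. Payload 8.3 kg.
Tool frame: the origin (TCP) lies at the very end of the fingers, on their centre line; the grasp point (between the pads) lies 19 mm behind it; x points along the fingers, y is the direction in which the jaws open and shut, and the axes are right-handed (so a half turn about x gives the same grasp; the last joint's range is limited). The gripper opens to 85 mm and grips with 20 to 120 N. Pads are 22 mm wide; open, the fingers measure 114 mm over their backs; the gripper's body (76 mm by 85 mm) begins 54 mm behind the grasp point. The pads swing forward as they close: fully open they stand 13 mm farther back than shut.
Start: joints at [1.059, 0.383, 0.016, 1.37, -0.006, 1.388, -0.046], TCP at [0.271, -0.563, 0.231] pointing down, gripper open.
Joint ranges: [-2.95, 2.95], [-0.25, 2.06], [-1.52, 1.56], [0.18, 2.33], [-1.44, 4.58], [0.02, 2.06], [-3.01, 3.01]. Speed limits (rad/s): [2.39, 2.39, 3.01, 3.01, 3.14, 3.14, 3.14].

### API

Orientations are given as [roll, pitch, yaw] about the fixed x, y, z axes, in that order (R = Rz(yaw) Ry(pitch) Rx(roll)).
In Python, from bench import robot gives the robot as it stands.
- The arm moves only by the tool play_rows, never from a script. Its argument "deltas" is a list of rows, each a list of 6 numbers: the shift along the tool's x, y, z in m, then the turn, a rotation vector about the tool's x, y, z in degrees. In form: [[tx, ty, tz, rx, ry, rz], ...]. A call has 1 to 20 rows; each row shifts and turns the commanded pose from where the row before left it, along the tool's axes as they then stand; what a row does not reach is not made up. A row lasts 1/10 s, in which the tool goes at most 50 mm and 8.59 degrees, less where a joint would pass 70% of its speed; a pose out of reach is approached as far as the arm can. A call with a gripper value outside its range is refused whole. "gripper" is the closure in counts, from 0 (fully open) to 255 (shut), set as the call begins (left out, the last holds). The fingers move at their own pace and stop on an object; the grip force is fixed at half the most. Time passes only in rows, so rows that do not move let the fingers close. It gives the time, the measured TCP pose, the force and the opening at its end, in the units of the state.
- robot.get_state(): the state, without advancing time (a new reading comes with each control period).
- robot.get_image(name): name is "scene" or "top" or "wrist"; returns the picture (480x640x3 uint8, red, green, blue); there is no depth.
- robot.camera_info(name): a dict with "fx", "fy", "cx", "cy" (pixels), "dist" ([k1, k2, p1, p2, k3] as OpenCV has them; the pictures are not rectified), "extrinsics" (4x4, takes a point from world to camera coordinates); the wrist camera has in their place "T_tool_cam" (4x4, takes a point from camera to tool coordinates, whose origin is the TCP and whose axes are the tool frame's). Camera axes: x right, y up, looking along -z (the intrinsics and any distortion apply to the point x, -y, -z); pixel columns grow to the right and rows downward; lengths in m; the calibration is good to about 2 mm. A picture is of the moment at which its call begins: read the wrist's pose just before it. camera_info takes no time and is no camera call.
- robot.job_done(): hands the job in, once; it reports no verdict.
The state is a dict: "time_s": time; "joint_positions": joint angles; "qd": joint speeds; "joint_torque": joint torques, N m; "eef_pos": TCP position; "ee_rot": TCP orientation; "contact_force": force on the tool from outside, world axes, zero at the start; "ft_torque": the same for the moment, N m; "width": finger opening in m.
Only numpy, scipy, OpenCV 4.12 (cv2) and the standard library are available. Lean on these libraries where they do the work, as an engineer would, in place of code of your own. Each camera call takes 0.05 s, during which the arm holds its last target.

## Working session

There is one attempt and no reset: what is moved stays moved. The work goes in short steps, Python scripts to look and compute and a tool call to move; the robot and the scene stay as the last step left them, time stands still between calls to the robot, and variables do not carry over. Pictures are saved under pics/ and viewed, and the job is handed in when it is done.

Besides the shell and the picture viewer there is one more tool, called after "Emit:" in YAML: its name, and indented under it one key for each argument. play_rows: Moves the arm, as the interface text tells. Its arguments: {"type":"object","properties":{"deltas":{"type":"array","items":{"type":"array","items":{"type":"number"}}},"gripper":{"type":"number"}},"required":["deltas"]}

```bash
mkdir -p pics; ls
cat > h.py <<'E'
import numpy as np, cv2
from scipy.spatial.transform import Rotation as R
from bench import robot
def snap(n,f):
    s=robot.get_state(); im=robot.get_image(n); cv2.imwrite(f'pics/{f}.png',cv2.cvtColor(im,cv2.COLOR_RGB2BGR)); return s,im
def Ttool(s):
    T=np.eye(4);T[:3,:3]=R.from_euler('xyz',s['ee_rot']).as_matrix();T[:3,3]=s['eef_pos'];return T
def cam(n,s=None):
    c=robot.camera_info(n);K=np.array([[c['fx'],0,c['cx']],[0,c['fy'],c['cy']],[0,0,1.]])
    if 'extrinsics' in c: W=np.linalg.inv(np.array(c['extrinsics']))
    else: W=Ttool(s)@np.array(c['T_tool_cam'])
    return K,np.array(c['dist'],float),W
def ray(n,px,s=None):
    K,d,W=cam(n,s);p=cv2.undistortPoints(np.array([[px]],float),K,d)[0,0]
    v=W[:3,:3]@np.array([p[0],-p[1],-1.]);return W[:3,3],v/np.linalg.norm(v)
def onz(n,px,z,s=None):
    o,v=ray(n,px,s);return o+v*(z-o[2])/v[2]
def proj(n,P,s=None):
    K,d,W=cam(n,s);q=np.linalg.inv(W)@np.append(P,1);q=q[:3]*[1,-1,-1]
    return cv2.projectPoints(q.reshape(1,1,3),np.zeros(3),np.zeros(3),K,d)[0].ravel()
E
python3 - <<'E'
from h import *
print(robot.get_state())
for n in('scene','top','wrist'):
    print(n,robot.camera_info(n)); snap(n,n+'0')
E
```

```text
pics
{'time_s': 0.0, 'joint_positions': array([ 1.05911289,  0.38422607,  0.01639286,  1.37117009, -0.00628522,
        1.38818908, -0.04651915]), 'qd': array([-0.00040737,  0.00153628, -0.00062508,  0.00182088, -0.00021857,
        0.00027433,  0.00250818]), 'joint_torque': array([-6.31526855e-04, -6.27611804e+01,  8.43515061e-01, -3.71825945e+01,
        1.64613611e-02,  1.44510716e-02, -3.47995297e-05]), 'eef_pos': array([ 0.27096692, -0.56264645,  0.23027934]), 'ee_rot': array([-1.54178091,  1.56885366,  2.04862486]), 'contact_force': array([-0.39578006,  0.21780843, -0.7517067 ]), 'ft_torque': array([ 0.05306892, -0.05297076, -0.02660491]), 'width': 0.08555964635841286}
scene {'fx': 564.066766886522, 'fy': 564.066766886522, 'cx': 323.8945261120158, 'cy': 244.4473263640127, 'dist': array([-0.02959787,  0.        ,  0.        ,  0.        ,  0.        ]), 'extrinsics': array([[-0.66924843, -0.7428434 , -0.0170362 ,  0.32557634],
       [ 0.41856554, -0.39584304,  0.81738068, -0.37286224],
       [-0.61392951,  0.53989997,  0.57584598, -1.33873728],
       [ 0.        ,  0.        
[... 318 characters left out ...]
5048,  0.10581482, -0.58908945],
       [-0.10586989,  0.00253777,  0.99437675, -1.52553647],
       [ 0.        ,  0.        ,  0.        ,  1.        ]])}
wrist {'fx': 337.37811160367016, 'fy': 337.37811160367016, 'cx': 326.13916568431665, 'cy': 242.99695893722904, 'dist': array([0.00654047, 0.        , 0.        , 0.        , 0.        ]), 'T_tool_cam': array([[ 1.75665333e-04,  2.72536379e-01, -9.62145463e-01,
        -1.42330035e-01],
       [ 9.99998917e-01,  1.35784672e-03,  5.67198818e-04,
        -3.25666394e-04],
       [ 1.46102837e-03, -9.62144521e-01, -2.72535845e-01,
        -6.67447515e-02],
       [ 0.00000000e+00,  0.00000000e+00,  0.00000000e+00,
         1.00000000e+00]])}
```

View pics/scene0.png

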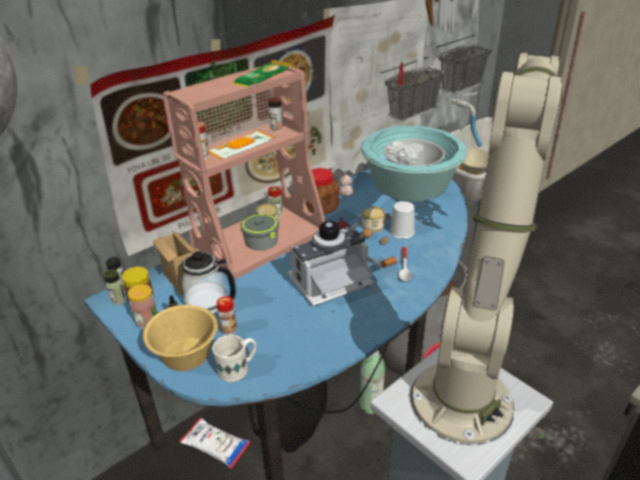

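View pics/top0.png

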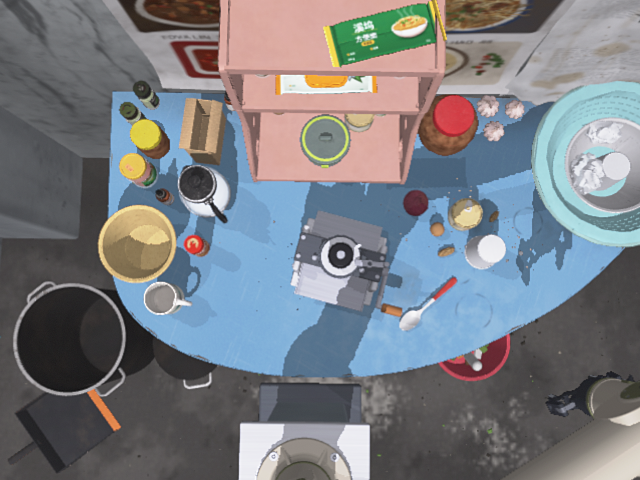

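View pics/wrist0.png

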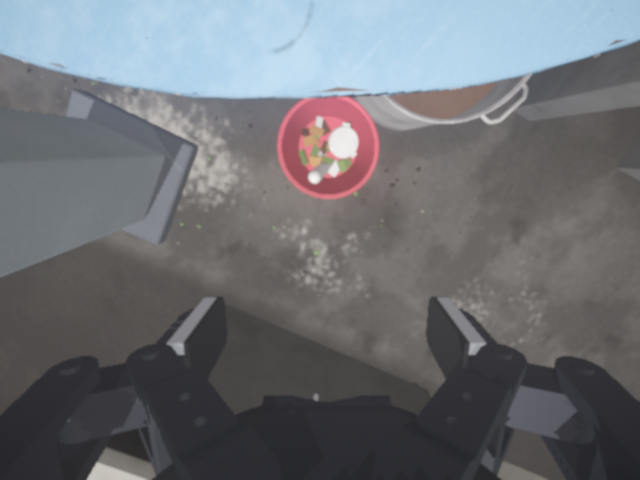

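Run:
```python
from h import *
im=cv2.imread('pics/top0.png'); cv2.imwrite('pics/top0c.png',cv2.resize(im[195:325,270:430],None,fx=5,fy=4.6 and 5,interpolation=cv2.INTER_CUBIC)[:600])
im=cv2.imread('pics/scene0.png'); cv2.imwrite('pics/scene0c.png',cv2.resize(im[205:310,270:400],None,fx=6,fy=6,interpolation=cv2.INTER_CUBIC)[:600])
for px in[(341,256)]: print(onz('top',px,0.203))
print(cam('top')[2][:3,3],cam('scene')[2][:3,3])
print(onz('top',(320,180),0.0),onz('top',(320,70),0.5), onz('top',(200,190),0.1))
```

```text
[ 0.54729709 -0.08007944  0.203     ]
[ 0.42509603 -0.04286143  1.57953221] [-0.44793158  0.81704152  1.08122346]
[ 0.76053153 -0.0289385   0.        ] [ 0.8541328  -0.02996651  0.5       ] [0.70989274 0.25767002 0.1       ]
```

View pics/top0c.png

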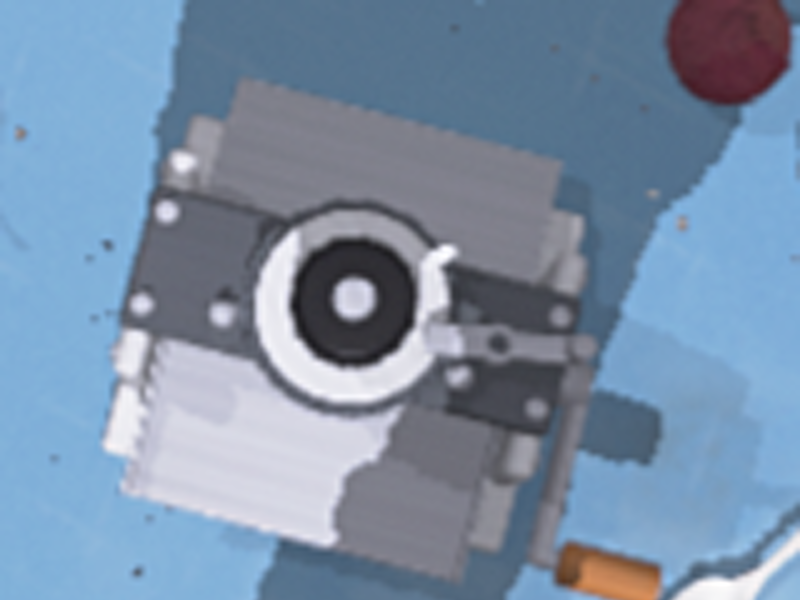

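View pics/scene0c.png

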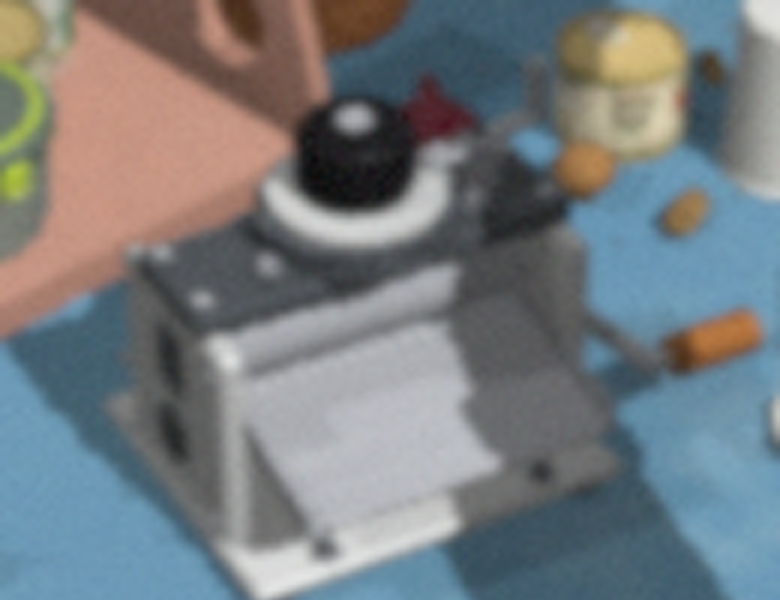

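Run:
```python
from h import *
def f(c): return ((c[0]+.5)/5-.5+270,(c[1]+.5)/5-.5+195)
ax=onz('top',f((354,299)),.203); pv=onz('top',f((500,343)),.175); post=onz('top',f((584,348)),.203); leg=onz('top',f((448,250)),.157);tip=onz('top',f((430,335)),.1735)
bl=[onz('top',f(c),.148) for c in((167,211),(560,315),(141,303),(536,408))]
print(ax,pv,post,leg,tip)
a=lambda v:np.degrees(np.arctan2(v[1],v[0]))
print('yaw from pivot',a((pv-ax))+90, np.linalg.norm((pv-ax)[:2]),'bolts',a(bl[1]-bl[0])+90,a(bl[3]-bl[2])+90, np.mean(bl,axis=0))
print('post',a(post-pv),np.linalg.norm((post-pv)[:2]),'tip',a(tip-pv),'leg',a(leg-ax),np.linalg.norm((leg-ax)[:2]))
s=robot.get_state();T=Ttool(s);print(T)
```

```text
[ 0.55082877 -0.0787041   0.203     ] [ 0.53454816 -0.14553413  0.175     ] [ 0.53076131 -0.18061991  0.203     ] [ 0.57827472 -0.12266116  0.157     ] [ 0.5377678 -0.1140067  0.1735   ]
yaw from pivot -13.691264629818619 0.06878452381724037 bolts -13.966076766469456 -13.987201237852247 [ 0.55116851 -0.07868094  0.148     ]
post -96.16014356436398 0.035289549380179204 tip 84.1690489719347 leg -58.02012814264699 0.05182183837649174
[[-6.77564211e-04  4.33944194e-01 -9.00939497e-01  2.71050506e-01]
 [ 1.38442944e-03 -9.00938433e-01 -4.33944723e-01 -5.62735791e-01]
 [-9.99998812e-01 -1.54131258e-03  9.67852012e-06  2.30505095e-01]
 [ 0.00000000e+00  0.00000000e+00  0.00000000e+00  1.00000000e+00]]
```

```bash
cat >> h.py <<'E'
AX=np.array([.5510,-.0787]); YAW=-13.9
def m2w(x,y): a=np.radians(YAW); return AX+np.array([x*np.cos(a)-y*np.sin(a),x*np.sin(a)+y*np.cos(a)])
def pose(p,psi):
    c,s=np.cos(np.radians(psi)),np.sin(np.radians(psi))
    T=np.eye(4);T[:3,:3]=np.array([[0,s,-c],[0,-c,-s],[-1,0,0]]);T[:3,3]=p;return T
def psi(T): return np.degrees(np.arctan2(-T[1,2],-T[0,2]))
def rows(A,B,n):
    rv=R.from_matrix(A[:3,:3].T@B[:3,:3]).as_rotvec();o=[];C=A.copy()
    for i in range(1,n+1):
        T=np.eye(4);T[:3,:3]=A[:3,:3]@R.from_rotvec(rv*i/n).as_matrix();T[:3,3]=A[:3,3]+(B-A)[:3,3]*i/n
        D=np.linalg.inv(C)@T
        r=np.r_[np.round(D[:3,3],4),np.round(np.degrees(R.from_matrix(D[:3,:3]).as_rotvec()),2)]
        E=np.eye(4);E[:3,:3]=R.from_rotvec(np.radians(r[3:])).as_matrix();E[:3,3]=r[:3];C=C@E;o.append([float(v) for v in r])
    print(str(o).replace(' ',''));print('end',np.round(C[:3,3],4),'psi',round(psi(C),2));return C
def now():
    s=robot.get_state();T=Ttool(s);print('t',round(s['time_s'],2),'p',np.round(T[:3,3],4),'psi',round(psi(T),2),'tilt',np.round(T[:2,0],4),'F',np.round(s['contact_force'],1),'M',np.round(s['ft_torque'],2),'w',round(s['width'],4),'q',np.round(s['joint_positions'],2));return T
E
python3 - <<'E'
from h import *
T=now()
print(m2w(0,-.068))
rows(T,pose([.52,-.17,.30],84),20)
E
```

```text
t 0.15 p [ 0.2711 -0.5627  0.2305] psi 25.72 tilt [-0.0007  0.0014] F [ 0.4 -0.1 -0.8] M [-0.02 -0.03  0.04] w 0.0854 q [ 1.06  0.38  0.02  1.37 -0.01  1.39 -0.05]
[ 0.53466449 -0.14470872]
[[-0.0035,-0.0123,-0.0197,-2.91,-0.0,0.0],[-0.0034,-0.0113,-0.0204,-2.92,-0.0,0.01],[-0.0035,-0.0102,-0.0209,-2.91,-0.01,0.0],[-0.0034,-0.0092,-0.0213,-2.92,0.0,0.01],[-0.0035,-0.008,-0.0218,-2.91,-0.0,0.0],[-0.0035,-0.0069,-0.0222,-2.91,-0.0,0.0],[-0.0034,-0.0058,-0.0225,-2.92,-0.01,0.01],[-0.0035,-0.0047,-0.0228,-2.91,0.0,0.0],[-0.0035,-0.0035,-0.023,-2.92,-0.0,0.01],[-0.0034,-0.0023,-0.0232,-2.91,-0.0,0.0],[-0.0035,-0.0011,-0.0232,-2.92,-0.0,0.0],[-0.0035,0.0001,-0.0232,-2.91,-0.01,0.01],[-0.0034,0.0012,-0.0232,-2.91,0.0,0.0],[-0.0035,0.0024,-0.0232,-2.92,-0.0,0.01],[-0.0035,0.0036,-0.0229,-2.91,-0.0,0.0],[-0.0035,0.0048,-0.0228,-2.92,-0.01,0.0],[-0.0034,0.0059,-0.0225,-2.91,0.0,0.01],[-0.0035,0.007,-0.0221,-2.91,-0.0,0.0],[-0.0035,0.0082,-0.0218,-2.92,-0.0,0.01],[-0.0034,0.0092,-0.0213,-2.91,-0.0,0.0]]
end [ 0.52 -0.17  0.3 ] psi 84.0
```

Emit:
play_rows:
  deltas:
    - [-0.0035, -0.0123, -0.0197, -2.91, 0, 0]
    - [-0.0034, -0.0113, -0.0204, -2.92, 0, 0]
    - [-0.0035, -0.0102, -0.0209, -2.91, 0, 0]
    - [-0.0034, -0.0092, -0.0213, -2.92, 0, 0]
    - [-0.0035, -0.008, -0.0218, -2.91, 0, 0]
    - [-0.0035, -0.0069, -0.0222, -2.91, 0, 0]
    - [-0.0034, -0.0058, -0.0225, -2.92, 0, 0]
    - [-0.0035, -0.0047, -0.0228, -2.91, 0, 0]
    - [-0.0035, -0.0035, -0.023, -2.92, 0, 0]
    - [-0.0034, -0.0023, -0.0232, -2.91, 0, 0]
    - [-0.0035, -0.0011, -0.0232, -2.92, 0, 0]
    - [-0.0035, 0.0001, -0.0232, -2.91, 0, 0]
    - [-0.0034, 0.0012, -0.0232, -2.91, 0, 0]
    - [-0.0035, 0.0024, -0.0232, -2.92, 0, 0]
    - [-0.0035, 0.0036, -0.0229, -2.91, 0, 0]
    - [-0.0035, 0.0048, -0.0228, -2.92, 0, 0]
    - [-0.0034, 0.0059, -0.0225, -2.91, 0, 0]
    - [-0.0035, 0.007, -0.0221, -2.91, 0, 0]
    - [-0.0035, 0.0082, -0.0218, -2.92, 0, 0]
    - [-0.0034, 0.0092, -0.0213, -2.91, 0, 0]
  gripper: 160

```text
time_s: 2.15
eef_pos: [0.5211, -0.1687, 0.3009]
ee_rot: [2.641, 1.571, 0.969]
contact_force: [0.8, 0.1, -0.0]
width: 0.032
```

Run:
```python
from h import *
T=now(); snap('wrist','w1');now()
```

```text
t 2.15 p [ 0.5211 -0.1687  0.3009] psi 84.24 tilt [0.0001 0.0001] F [ 0.8  0.1 -0. ] M [ 0.03 -0.02  0.03] w 0.032 q [ 0.58  0.22 -0.39  1.45  0.08  1.49  0.09]
t 2.2 p [ 0.5231 -0.1641  0.3014] psi 84.73 tilt [0.0018 0.0021] F [-0.1  3.5 -0.8] M [ 0.18 -0.02 -0.05] w 0.0318 q [ 0.57  0.22 -0.4   1.45  0.08  1.49  0.09]
```

View pics/w1.png

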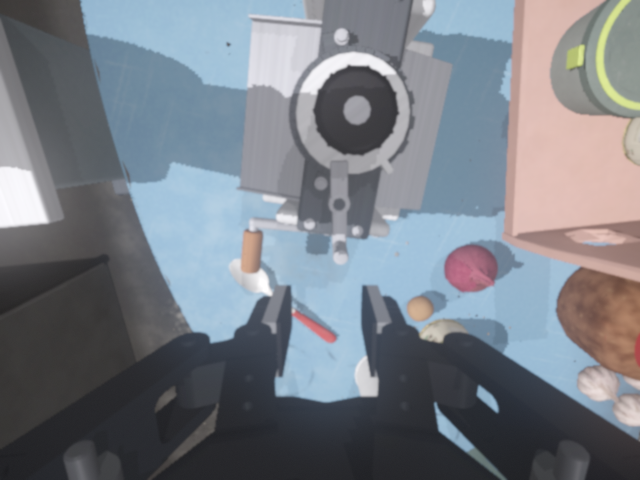

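Emit:
play_rows:
  deltas:
    - [0, 0, 0, 0, 0, 0]
    - [0, 0, 0, 0, 0, 0]
    - [0, 0, 0, 0, 0, 0]

```text
time_s: 2.5
eef_pos: [0.5198, -0.1712, 0.3004]
ee_rot: [-0.976, 1.57, -2.653]
contact_force: [-0.6, 0.2, 0.1]
width: 0.0319
```

Run:
```python
from h import *
T=now(); s,im=snap('wrist','w2');now()
im=cv2.imread('pics/w2.png'); cv2.imwrite('pics/w2c.png',cv2.resize(im[40:270,220:480],None,fx=3,fy=2.6 and 3,interpolation=cv2.INTER_CUBIC)[:600])
```

```text
t 2.5 p [ 0.5198 -0.1712  0.3004] psi 83.91 tilt [-0.0005 -0.0003] F [-0.6  0.2  0.1] M [ 0.   -0.02 -0.06] w 0.0319 q [ 0.58  0.22 -0.39  1.45  0.08  1.49  0.09]
t 2.55 p [ 0.5197 -0.1713  0.3004] psi 83.9 tilt [-0.0005 -0.0002] F [-0.4 -0.1 -0.2] M [-0.03  0.04  0.03] w 0.0318 q [ 0.58  0.22 -0.39  1.45  0.08  1.49  0.09]
```

View pics/w2c.png

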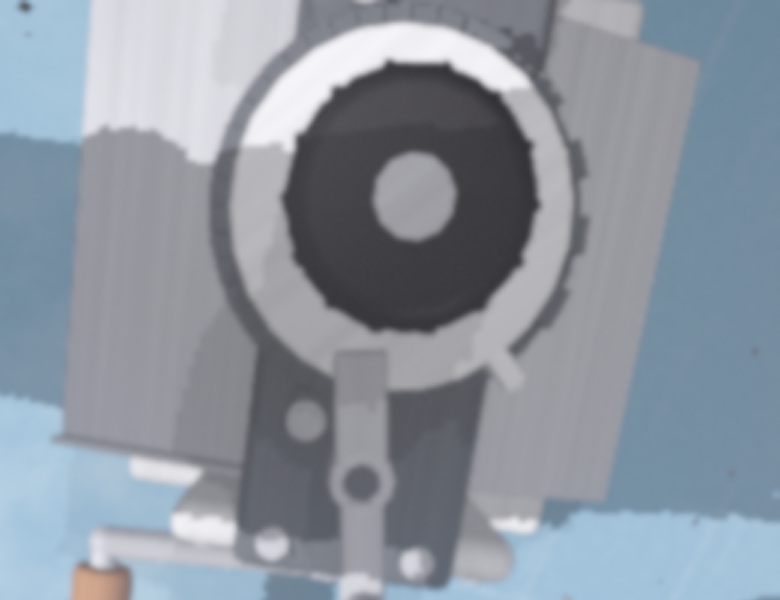

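Run:
```python
from h import *
s=robot.get_state()
f=lambda c:((c[0]+.5)/3-.5+220,(c[1]+.5)/3-.5+40)
a=lambda v:np.degrees(np.arctan2(v[1],v[0]))
ax=onz('wrist',f((415,196)),.203,s);sk=onz('wrist',f((402,207)),.167,s);pv=onz('wrist',f((361,482)),.175,s);tip=onz('wrist',f((361,352)),.1735,s);leg=onz('wrist',f((512,378)),.157,s)
im=cv2.imread('pics/w2.png'); 
post=onz('wrist',(340,257),.203,s)
print(ax,sk,pv,tip,leg,post)
print('yaw',a(pv-ax)+90,np.linalg.norm((pv-ax)[:2]),'keeper',a(post-pv),a(tip-pv),np.linalg.norm((post-pv)[:2]),'leg',a(leg-ax)-YAW,np.linalg.norm((leg-ax)[:2]))
cv2.imwrite('pics/w2d.png',cv2.resize(im[200:300,290:390],None,fx=5,fy=5))
# notch marks
for c in((577,160),(588,235),(570,300)):
    p=onz('wrist',f(c),.159,s); print('rim',a(p-ax)-YAW,np.linalg.norm((p-ax)[:2]))
cv2.imwrite('pics/w2e.png',cv2.resize(im[50:170,370:440],None,fx=6,fy=5,interpolation=cv2.INTER_CUBIC)[:600])
```

```text
[ 0.548605   -0.07882492  0.203     ] [ 0.54865518 -0.07737272  0.167     ] [ 0.53133982 -0.14480198  0.175     ] [ 0.53461952 -0.11157784  0.1735    ] [ 0.57587025 -0.1234766   0.157     ] [ 0.52657083 -0.18276077  0.203     ]
yaw -14.664589499843288 0.06819867342889532 keeper -97.16089036280816 84.3623438145402 0.03825720117319258 leg -44.690892135360016 0.052317939246190735
rim 24.319039006953567 0.04741484004345209
rim 2.364771290939082 0.049833807133166735
rim -16.81219142909208 0.050564095149097064
```

View pics/w2d.png

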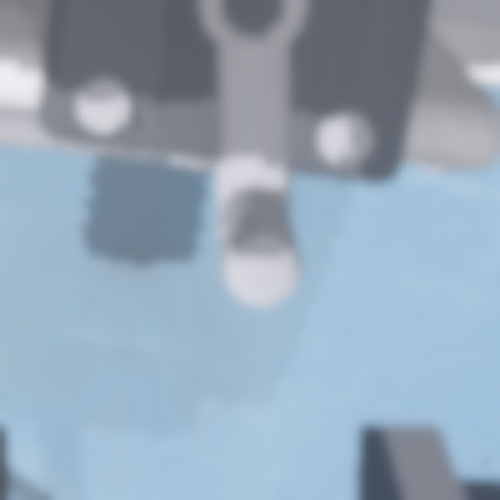

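View pics/w2e.png

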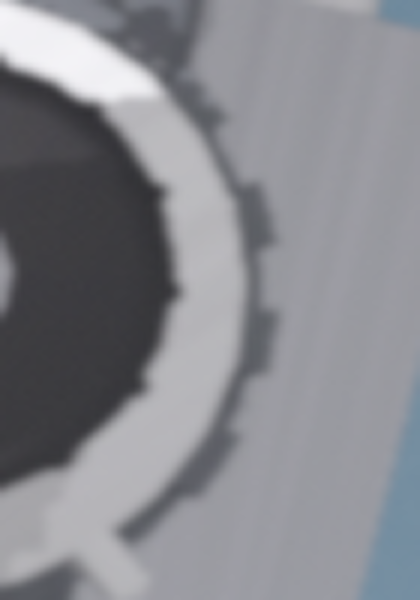

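Run:
```python
from h import *
s=robot.get_state()
a=lambda v:np.degrees(np.arctan2(v[1],v[0]))
post=onz('wrist',(341.8,254),.203,s);print('post',post,'vs top .5308 -.1806'); print(a(post[:2]-[.5313,-.1448]))
ax=np.array([.5486,-.0788]);g=lambda c:((c[0]+.5)/6-.5+370,(c[1]+.5)/5-.5+50)
for c in((265,187),(275,243),(278,310),(265,375),(240,432),(195,493)):
    p=onz('wrist',g(c),.159,s)[:2]-ax; print('edge',a(p)-YAW,a(p)+14.3,np.linalg.norm(p))
C=pose([.5295,-.1805,.25],83.3)
rows(now(),C,5)
rows(C,pose([.5295,-.1805,.173],83.3),8)
```

```text
post [ 0.52813195 -0.18056406  0.203     ] vs top .5308 -.1806
-95.06215380023204
edge 28.649222995834084 29.049222995834086 0.04977813910968611
edge 19.163418340134747 19.56341834013475 0.04934666193385368
edge 7.776467522879746 8.176467522879747 0.04947315082201078
edge -3.478224136300353 -3.078224136300353 0.04940557543782455
edge -13.987397864930267 -13.587397864930267 0.049240734438709736
edge -26.673165654233422 -26.27316565423342 0.0488728292354821
t 2.55 p [ 0.5197 -0.1713  0.3004] psi 83.9 tilt [-0.0005 -0.0002] F [-0.4 -0.1 -0.2] M [-0.03  0.04  0.03] w 0.0318 q [ 0.58  0.22 -0.39  1.45  0.08  1.49  0.09]
[[0.0101,0.0021,0.0016,0.12,0.0,0.01],[0.0101,0.0022,0.0016,0.12,0.01,0.0],[0.0101,0.0021,0.0016,0.12,-0.0,0.01],[0.01,0.0022,0.0016,0.12,0.0,0.0],[0.0101,0.0021,0.0017,0.12,0.0,0.01]]
end [ 0.5295 -0.1805  0.25  ] psi 83.3
[[0.0096,-0.0,0.0,0.0,0.0,0.0],[0.0096,-0.0,0.0,0.0,0.0,0.0],[0.0097,-0.0,0.0,0.0,0.0,0.0],[0.0096,-0.0,0.0,0.0,0.0,0.0],[0.0096,-0.0,0.0,0.0,0.0,0.0],[0.0097,-0.0,0.0,0.0,0.0,0.0],[0.0096,-0.0,0.0,0.0,0.0,0.0],[0.0096,-0.0,0.0,0.0,0.0,0.0]]
end [ 0.5295 -0.1805  0.173 ] psi 83.3
```

Emit:
play_rows:
  deltas:
    - [0.0101, 0.0021, 0.0016, 0.12, 0, 0]
    - [0.0101, 0.0022, 0.0016, 0.12, 0, 0]
    - [0.0101, 0.0021, 0.0016, 0.12, 0, 0]
    - [0.01, 0.0022, 0.0016, 0.12, 0, 0]
    - [0.0101, 0.0021, 0.0017, 0.12, 0, 0]
    - [0.009, 0, 0, 0, 0, 0]
    - [0.009, 0, 0, 0, 0, 0]
    - [0.009, 0, 0, 0, 0, 0]
    - [0.009, 0, 0, 0, 0, 0]
    - [0.009, 0, 0, 0, 0, 0]
    - [0.009, 0, 0, 0, 0, 0]
    - [0.009, 0, 0, 0, 0, 0]
    - [0.009, 0, 0, 0, 0, 0]
    - [0, 0, 0, 0, 0, 0]
    - [0, 0, 0, 0, 0, 0]

```text
time_s: 4.05
eef_pos: [0.5298, -0.1795, 0.1781]
ee_rot: [-2.331, 1.571, 2.266]
contact_force: [0.4, 0.7, 0.8]
width: 0.0319
```

Run:
```python
from h import *
T=now(); s,im=snap('wrist','w3');now()
```

```text
t 4.05 p [ 0.5298 -0.1795  0.1781] psi 83.4 tilt [-0.0002  0.0002] F [0.4 0.7 0.8] M [-0.04  0.02  0.02] w 0.0319 q [ 0.58  0.3  -0.38  1.62  0.12  1.24  0.06]
t 4.1 p [ 0.5301 -0.1796  0.1785] psi 83.4 tilt [ 0.0005 -0.    ] F [-0.4  0.1 -0.5] M [-0.   -0.01 -0.05] w 0.0319 q [ 0.58  0.3  -0.38  1.62  0.12  1.24  0.06]
```

View pics/w3.png

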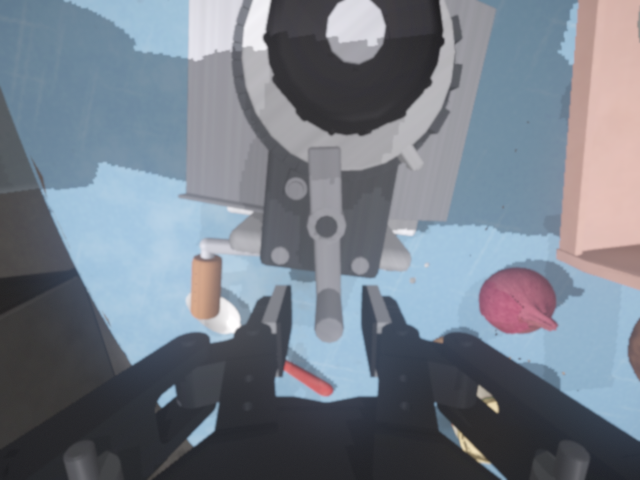

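Emit:
play_rows:
  deltas:
    - [0, 0, 0, 0, 0, 0]
    - [0, 0, 0, 0, 0, 0]
    - [0, 0, 0, 0, 0, 0]
    - [0, 0, 0, 0, 0, 0]
  gripper: 204

```text
time_s: 4.5
eef_pos: [0.5299, -0.1796, 0.1784]
ee_rot: [1.547, 1.571, -0.139]
contact_force: [0.2, 0.4, -0.6]
width: 0.0169
```

Emit:
play_rows:
  deltas:
    - [0, 0.00304, -0.00013, -4.85, 0, 0]
    - [0, 0.00304, -0.00013, -4.85, 0, 0]
    - [0, 0.00304, -0.00013, -4.85, 0, 0]
    - [0, 0.00304, -0.00013, -4.85, 0, 0]

```text
time_s: 4.9
eef_pos: [0.5416, -0.179, 0.1783]
ee_rot: [-1.791, 1.57, -3.135]
contact_force: [-1.7, 0.4, 1.3]
width: 0.017
```

Emit:
play_rows:
  deltas:
    - [0, 0.00304, -0.00013, -4.85, 0, 0]
    - [0, 0.00304, -0.00013, -4.85, 0, 0]
    - [0, 0.00304, -0.00013, -4.85, 0, 0]
    - [0, 0.00304, -0.00013, -4.85, 0, 0]
    - [0, 0.00304, -0.00013, -4.85, 0, 0]
    - [0, 0.00304, -0.00013, -4.85, 0, 0]

```text
time_s: 5.5
eef_pos: [0.5576, -0.171, 0.1782]
ee_rot: [-1.976, 1.57, -2.813]
contact_force: [-2.8, -0.3, 1.2]
width: 0.0171
```

Emit:
play_rows:
  deltas:
    - [0, 0.00304, -0.00013, -4.85, 0, 0]
    - [0, 0.00304, -0.00013, -4.85, 0, 0]
    - [0, 0.00304, -0.00013, -4.85, 0, 0]
    - [0, 0.00304, -0.00013, -4.85, 0, 0]
    - [0, 0.0025, -0.0001, -4, 0, 0]
    - [0, 0, 0, 0, 0, 0]
    - [0, 0, 0, 0, 0, 0]

```text
time_s: 6.2
eef_pos: [0.5666, -0.1591, 0.1782]
ee_rot: [2.635, 1.571, 2.201]
contact_force: [-1.1, -1.1, 0.9]
width: 0.017
```

Run:
```python
from h import *
T=now(); s,im=snap('wrist','w4');snap('top','t4')
im=cv2.imread('pics/t4.png'); cv2.imwrite('pics/t4c.png',cv2.resize(im[215:315,300:420],None,fx=6,fy=6,interpolation=cv2.INTER_CUBIC)[:600])
```

```text
t 6.2 p [ 0.5666 -0.1591  0.1782] psi 155.16 tilt [-0.  0.] F [-1.1 -1.1  0.9] M [-0.13  0.17 -0.02] w 0.017 q [ 0.66  0.39 -0.58  1.53  0.22  1.28  1.19]
```

View pics/w4.png

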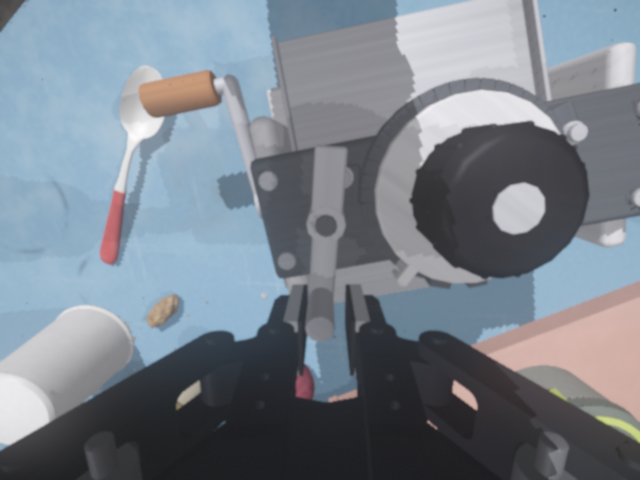

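View pics/t4c.png

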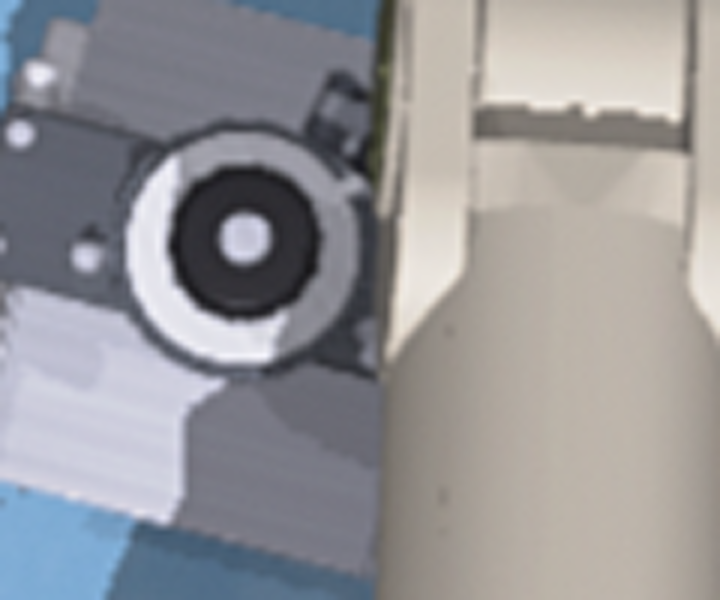

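Run:
```python
from h import *
s=robot.get_state()
a=lambda v:np.degrees(np.arctan2(v[1],v[0]))
ax=onz('wrist',(519,208),.203,s);pv=onz('wrist',(325,225),.175,s);tip=onz('wrist',(330.5,147),.1735,s);post=onz('wrist',(320,327),.203,s)
print(ax,pv,tip,post,'yaw',a(pv-ax)+90,np.linalg.norm((pv-ax)[:2]),'tip',a(tip-pv)-YAW-90,np.linalg.norm((tip-pv)[:2]),'post',a(post-pv)-YAW+90)
```

```text
[ 0.54879699 -0.07805367  0.203     ] [ 0.53134716 -0.1451371   0.175     ] [ 0.50228953 -0.12908235  0.1735    ] [ 0.56169865 -0.16129288  0.203     ] yaw -14.580731388510188 0.06931582603390288 tip 74.97871620815553 0.03319790115495779 post 75.87410364501915
```

Emit:
play_rows:
  deltas:
    - [0, 0.0022, -0.0001, -3.5, 0, 0]
    - [0, 0.0022, -0.0001, -3.5, 0, 0]
    - [0, 0, 0, 0, 0, 0]
    - [0, 0, 0, 0, 0, 0]

```text
time_s: 6.7
eef_pos: [0.5682, -0.1549, 0.1782]
ee_rot: [0.843, 1.571, 0.532]
contact_force: [-1.1, -0.7, 1.2]
width: 0.0169
```

Run:
```python
from h import *
T=now(); s,im=snap('wrist','w5')
im=cv2.imread('pics/w5.png'); cv2.imwrite('pics/w5c.png',cv2.resize(im[120:360,220:420],None,fx=2.5,fy=2.5,interpolation=cv2.INTER_CUBIC)[:600])
```

```text
t 6.7 p [ 0.5682 -0.1549  0.1782] psi 162.15 tilt [0.0001 0.0001] F [-1.1 -0.7  1.2] M [-0.22  0.13  0.03] w 0.0169 q [ 0.67  0.4  -0.6   1.53  0.23  1.28  1.3 ]
```

View pics/w5c.png

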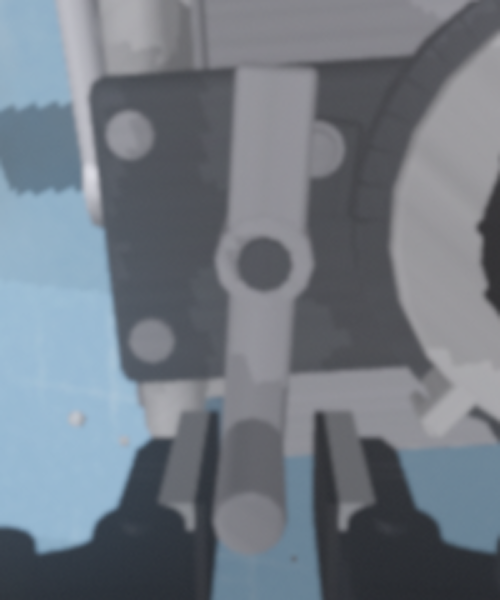

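Run:
```python
from h import *
s=robot.get_state()
f=lambda c:((c[0]+.5)/2.5-.5+220,(c[1]+.5)/2.5-.5+120)
a=lambda v:np.degrees(np.arctan2(v[1],v[0]))
pv=onz('wrist',f((264,263)),.175,s);tip=onz('wrist',f((275,68)),.1735,s);post=onz('wrist',f((249,522)),.203,s)
b=[onz('wrist',f(c),.148,s) for c in((130,135),(151,340))]
print(pv,tip,post,'tip',a(tip-pv)-YAW-90,np.linalg.norm((tip-pv)[:2]),'post',a(post-pv)-YAW+90,'bolts x dir',a(b[1]-b[0]))
```

```text
[ 0.53149535 -0.14487112  0.175     ] [ 0.5005598  -0.13291092  0.1735    ] [ 0.564125   -0.15783181  0.203     ] tip 82.76265465108798 0.03316707337650283 post 82.23674307939602 bolts x dir -14.469034889067082
```

```bash
sed -i 's/AX=np.array.*YAW=-13.9/AX=np.array([.5488,-.0783]); YAW=-14.3/' h.py
python3 - <<'E'
from h import *
T=now()
A=pose([.5682,-.1549,.178],162.15)
u=pose([.5682,-.1549,.260],162.15); u[:3,3]+=u[:3,1]*-.0015
B=pose([.556,-.115,.275],50); C=pose([.5488,-.0783,.275],-58.5)
print(u[:3,3]);rows(u,B,14);rows(B,C,14)
E
```

```text
t 6.75 p [ 0.5682 -0.1549  0.1783] psi 162.17 tilt [0.0002 0.    ] F [-0.3 -0.9  0.3] M [-0.29  0.05 -0.03] w 0.0172 q [ 0.67  0.4  -0.6   1.53  0.23  1.28  1.3 ]
[ 0.56774021 -0.15632779  0.26      ]
[[-0.0011,0.0026,-0.0017,8.01,0.0,0.0],[-0.001,0.0022,-0.002,8.01,0.0,0.0],[-0.0011,0.002,-0.0024,8.01,0.0,0.0],[-0.0011,0.0017,-0.0026,8.01,0.0,0.0],[-0.0011,0.0012,-0.0028,8.01,0.0,0.0],[-0.001,0.0009,-0.0029,8.01,0.0,0.0],[-0.0011,0.0004,-0.0031,8.02,0.0,0.0],[-0.0011,0.0,-0.003,8.01,0.0,0.0],[-0.001,-0.0004,-0.0031,8.01,0.0,0.0],[-0.0011,-0.0008,-0.0029,8.01,0.0,0.0],[-0.0011,-0.0013,-0.0028,8.01,0.0,0.0],[-0.0011,-0.0016,-0.0027,8.01,0.0,0.0],[-0.001,-0.0019,-0.0023,8.01,0.0,0.0],[-0.0011,-0.0023,-0.0021,8.01,0.0,0.0]]
end [ 0.556 -0.115  0.275] psi 50.0
[[0.0,-0.0021,-0.0017,7.75,0.0,0.0],[0.0,-0.0023,-0.0014,7.75,0.0,0.0],[0.0,-0.0024,-0.001,7.75,0.0,0.0],[0.0,-0.0026,-0.0007,7.75,0.0,0.0],[0.0,-0.0026,-0.0004,7.75,0.0,0.0],[0.0,-0.0027,-0.0,7.75,0.0,0.0],[0.0,-0.0027,0.0003,7.75,0.0,0.0],[0.0,-0.0025,0.0007,7.75,0.0,0.0],[0.0,-0.0025,0.0011,7.75,0.0,0.0],[0.0,-0.0023,0.0014,7.75,0.0,0.0],[0.0,-0.0021,0.0016,7.75,0.0,0.0],[0.0,-0.0018,0.002,7.75,0.0,0.0],[0.0,-0.0016,0.0021,7.75,0.0,0.0],[0.0,-0.0012,0.0024,7.75,0.0,0.0]]
end [ 0.5487 -0.0783  0.275 ] psi -58.5
```

Emit:
play_rows:
  deltas:
    - [0, -0.0015, 0, 0, 0, 0]
    - [-0.005, 0, 0, 0, 0, 0]
    - [-0.011, 0, 0, 0, 0, 0]
    - [-0.011, 0, 0, 0, 0, 0]
    - [-0.011, 0, 0, 0, 0, 0]
    - [-0.011, 0, 0, 0, 0, 0]
    - [-0.011, 0, 0, 0, 0, 0]
    - [-0.011, 0, 0, 0, 0, 0]
    - [-0.011, 0, 0, 0, 0, 0]

```text
time_s: 7.65
eef_pos: [0.5677, -0.1561, 0.2612]
ee_rot: [0.365, 1.571, 0.056]
contact_force: [-0.6, 0.2, -0.4]
width: 0.0169
```

Emit:
play_rows:
  deltas:
    - [-0.0011, 0.0026, -0.0017, 8.01, 0, 0]
    - [-0.001, 0.0022, -0.002, 8.01, 0, 0]
    - [-0.0011, 0.002, -0.0024, 8.01, 0, 0]
    - [-0.0011, 0.0017, -0.0026, 8.01, 0, 0]
    - [-0.0011, 0.0012, -0.0028, 8.01, 0, 0]
    - [-0.001, 0.0009, -0.0029, 8.01, 0, 0]
    - [-0.0011, 0.0004, -0.0031, 8.02, 0, 0]
    - [-0.0011, 0, -0.003, 8.01, 0, 0]
    - [-0.001, -0.0004, -0.0031, 8.01, 0, 0]
    - [-0.0011, -0.0008, -0.0029, 8.01, 0, 0]
    - [-0.0011, -0.0013, -0.0028, 8.01, 0, 0]
    - [-0.0011, -0.0016, -0.0027, 8.01, 0, 0]
    - [-0.001, -0.0019, -0.0023, 8.01, 0, 0]
    - [-0.0011, -0.0023, -0.0021, 8.01, 0, 0]
  gripper: 0

```text
time_s: 9.05
eef_pos: [0.5559, -0.1146, 0.2757]
ee_rot: [-2.623, 1.571, 1.388]
contact_force: [-0.7, 0.4, -0.9]
width: 0.0858
```

Emit:
play_rows:
  deltas:
    - [0, -0.0021, -0.0017, 7.75, 0, 0]
    - [0, -0.0023, -0.0014, 7.75, 0, 0]
    - [0, -0.0024, -0.001, 7.75, 0, 0]
    - [0, -0.0026, -0.0007, 7.75, 0, 0]
    - [0, -0.0026, -0.0004, 7.75, 0, 0]
    - [0, -0.0027, 0, 7.75, 0, 0]
    - [0, -0.0027, 0.0003, 7.75, 0, 0]
    - [0, -0.0025, 0.0007, 7.75, 0, 0]
    - [0, -0.0025, 0.0011, 7.75, 0, 0]
    - [0, -0.0023, 0.0014, 7.75, 0, 0]
    - [0, -0.0021, 0.0016, 7.75, 0, 0]
    - [0, -0.0018, 0.002, 7.75, 0, 0]
    - [0, -0.0016, 0.0021, 7.75, 0, 0]
    - [0, -0.0012, 0.0024, 7.75, 0, 0]
    - [0, 0, 0, 0, 0, 0]
    - [0, 0, 0, 0, 0, 0]
    - [0, 0, 0, 0, 0, 0]

```text
time_s: 10.75
eef_pos: [0.5486, -0.0783, 0.2754]
ee_rot: [-1.286, 1.571, 0.84]
contact_force: [0.2, 0.7, -0.1]
width: 0.0853
```

Run:
```python
from h import *
T=now(); s,im=snap('wrist','w6')
```

```text
t 10.75 p [ 0.5486 -0.0783  0.2754] psi -58.17 tilt [0. 0.] F [ 0.2  0.7 -0.1] M [ 0.01 -0.05 -0.01] w 0.0853 q [ 0.23  0.22 -0.17  1.49  0.04  1.44 -2.53]
```

View pics/w6.png

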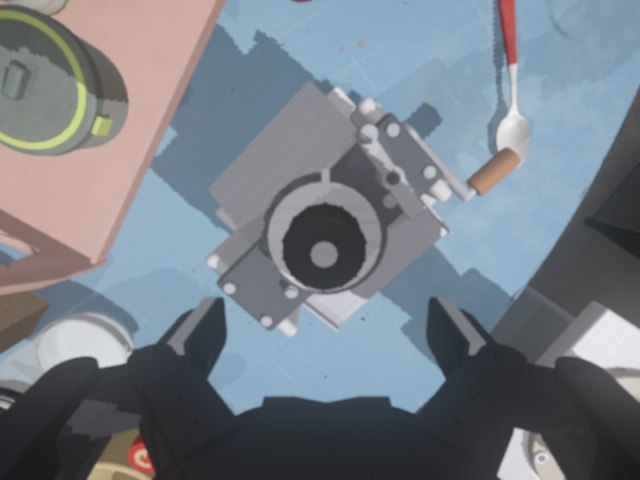

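Run:
```python
from h import *
s=robot.get_state()
a=lambda v:np.degrees(np.arctan2(v[1],v[0]))
im=cv2.imread('pics/w6.png'); cv2.imwrite('pics/w6c.png',cv2.resize(im[80:310,190:460],None,fx=2.6,fy=2.6,interpolation=cv2.INTER_CUBIC)[:600])
ax=onz('wrist',(324,253),.203,s);pv=onz('wrist',(393,178.5),.175,s);leg=onz('wrist',(325,174),.157,s)
sk=onz('wrist',(325.5,236),.167,s)
print(ax,sk,pv,'yaw',a(pv-ax)+90,np.linalg.norm((pv-ax)[:2]),'leg',a(leg-ax),np.linalg.norm((leg-ax)[:2]),leg)
```

```text
[ 0.54830672 -0.07936009  0.203     ] [ 0.54871738 -0.08183656  0.167     ] [ 0.53119869 -0.14458742  0.175     ] yaw -14.6966810776307 0.06743359456996822 leg -58.99433789935187 0.0483211965436842 [ 0.57319807 -0.12077698  0.157     ]
```

View pics/w6c.png

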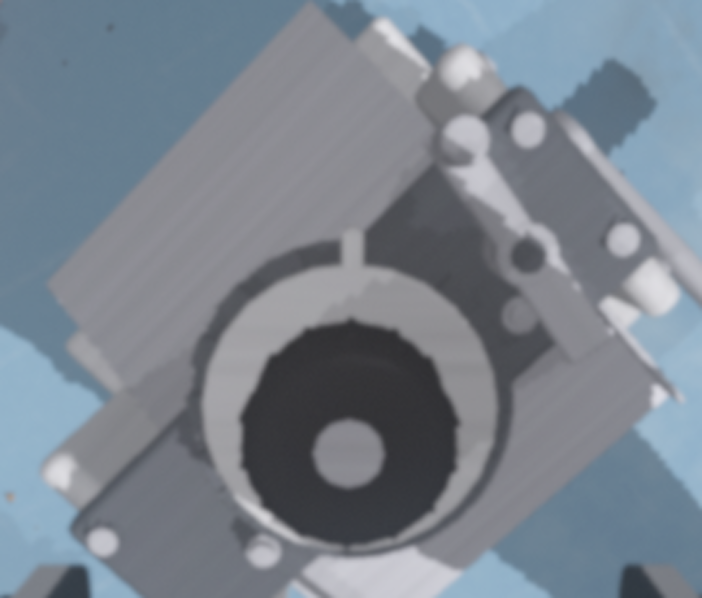

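Emit:
play_rows:
  deltas:
    - [0.014, 0, 0, 0, 0, 0]
    - [0.014, 0, 0, 0, 0, 0]
    - [0.014, 0, 0, 0, 0, 0]
    - [0.014, 0, 0, 0, 0, 0]
    - [0.014, 0, 0, 0, 0, 0]
    - [0.012, 0, 0, 0, 0, 0]
    - [0.01, 0, 0, 0, 0, 0]
    - [0.008, 0, 0, 0, 0, 0]
    - [0.006, 0, 0, 0, 0, 0]
    - [0, 0, 0, 0, 0, 0]
    - [0, 0, 0, 0, 0, 0]

```text
time_s: 11.9
eef_pos: [0.5488, -0.0782, 0.1696]
ee_rot: [-2.091, 1.57, 0.032]
contact_force: [-0.1, -1.3, -0.6]
width: 0.0852
```

Emit:
play_rows:
  deltas:
    - [0, 0, 0, 0, 0, 0]
    - [0, 0, 0, 0, 0, 0]
    - [0, 0, 0, 0, 0, 0]
    - [0, 0, 0, 0, 0, 0]
    - [0, 0, 0, 0, 0, 0]
    - [0, 0, 0, 0, 0, 0]
  gripper: 255

```text
time_s: 12.5
eef_pos: [0.5497, -0.0777, 0.1706]
ee_rot: [-2.058, 1.568, 0.066]
contact_force: [1.8, 2.3, 6.6]
width: 0.0558
```

Run:
```python
from h import *
T=now(); s,im=snap('wrist','w7')
```

```text
t 12.5 p [ 0.5497 -0.0777  0.1706] psi -58.32 tilt [0.003  0.0002] F [1.8 2.3 6.6] M [ 0.2  -0.09  0.01] w 0.0558 q [ 0.23  0.28 -0.18  1.65  0.05  1.21 -2.55]
```

View pics/w7.png

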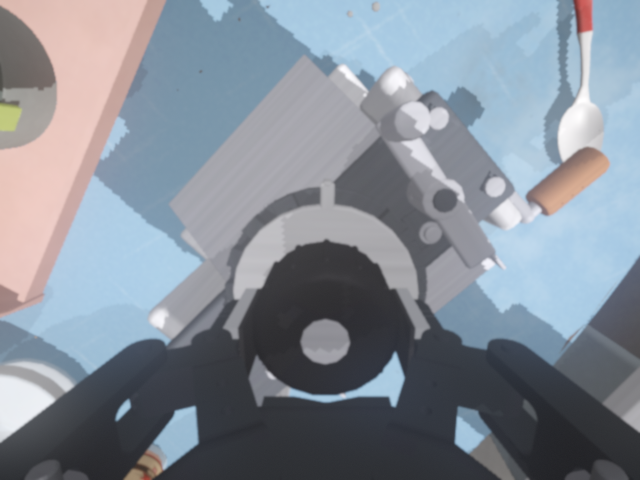

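Emit:
play_rows:
  deltas:
    - [-0.002, 0, 0, 0, 0, 0]
    - [-0.002, 0, 0, 0, 0, 0]
    - [-0.002, 0, 0, 0, 0, 0]
    - [-0.002, 0, 0, 0, 0, 0]
    - [-0.001, 0, 0, 0, 0, 0]
    - [0, 0, 0, 0, 0, 0]
    - [0, 0, 0, 0, 0, 0]

```text
time_s: 13.25
eef_pos: [0.5495, -0.0776, 0.1777]
ee_rot: [-1.646, 1.569, 0.477]
contact_force: [7.3, 1.7, -6.4]
width: 0.0558
```

Run:
```python
from h import *
T=now(); s,im=snap('wrist','w8')
im=cv2.imread('pics/w8.png'); cv2.imwrite('pics/w8c.png',cv2.resize(im[150:350,200:470],None,fx=2.9,fy=2.9,interpolation=cv2.INTER_CUBIC)[:600])
```

```text
t 13.25 p [ 0.5495 -0.0776  0.1777] psi -58.32 tilt [0.0015 0.0008] F [ 7.3  1.7 -6.4] M [ 0.35 -1.71 -0.01] w 0.0558 q [ 0.23  0.27 -0.18  1.64  0.05  1.23 -2.55]
```

View pics/w8c.png

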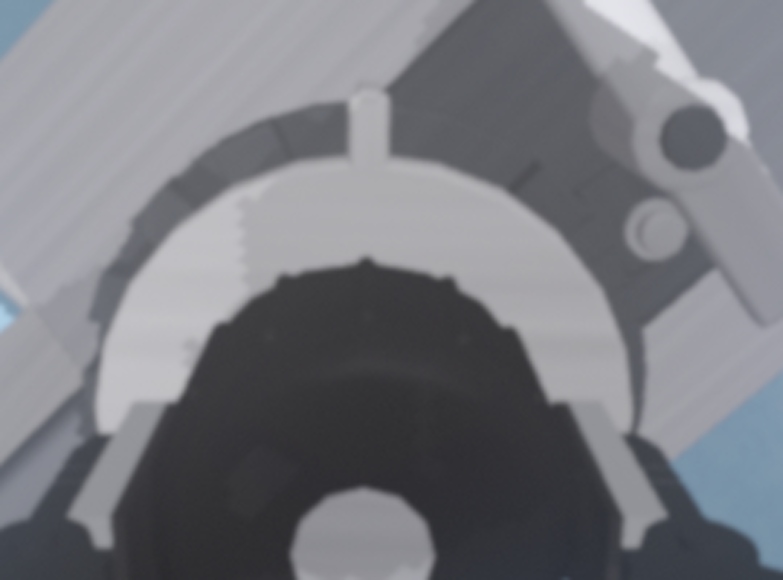

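Emit:
play_rows:
  deltas:
    - [-0.001, -0.0009, -0.0005, 0, 0, 0]
    - [-0.0008, 0, 0, 0, 0, 0]
    - [0, 0, 0, 0, 0, 0]

```text
time_s: 13.6
eef_pos: [0.5496, -0.0777, 0.1793]
ee_rot: [0.117, 1.57, 2.24]
contact_force: [5.0, 2.4, -7.1]
width: 0.056
```

Run:
```python
from h import *
T=now()
```

```text
t 13.6 p [ 0.5496 -0.0777  0.1793] psi -58.33 tilt [-0.0005  0.0007] F [ 5.   2.4 -7.1] M [ 0.38 -1.06 -0.01] w 0.056 q [ 0.23  0.27 -0.18  1.64  0.05  1.24 -2.55]
```

Emit:
play_rows:
  deltas:
    - [0, 0, 0, -2, 0, 0]
    - [0, 0, 0, -3, 0, 0]
    - [0, 0, 0, -3, 0, 0]
    - [0, 0, 0, -3, 0, 0]
    - [0, 0, 0, -3, 0, 0]
    - [0, 0, 0, -3, 0, 0]
    - [0, 0, 0, -3, 0, 0]
    - [0, 0, 0, -3, 0, 0]
    - [0, 0, 0, -2, 0, 0]
    - [0, 0, 0, 0, 0, 0]

```text
time_s: 14.6
eef_pos: [0.5493, -0.078, 0.1793]
ee_rot: [0.153, 1.57, 2.713]
contact_force: [4.6, 1.3, -7.8]
width: 0.0563
```

Run:
```python
from h import *
T=now(); s,im=snap('wrist','w9')
im=cv2.imread('pics/w9.png'); cv2.imwrite('pics/w9c.png',cv2.resize(im[150:350,200:470],None,fx=2.9,fy=2.9,interpolation=cv2.INTER_CUBIC)[:600])
```

```text
t 14.6 p [ 0.5493 -0.078   0.1793] psi -33.32 tilt [-0.0009  0.0004] F [ 4.6  1.3 -7.8] M [ 0.17 -0.94 -0.05] w 0.0563 q [ 0.27  0.28 -0.23  1.64  0.07  1.24 -2.12]
```

View pics/w9c.png

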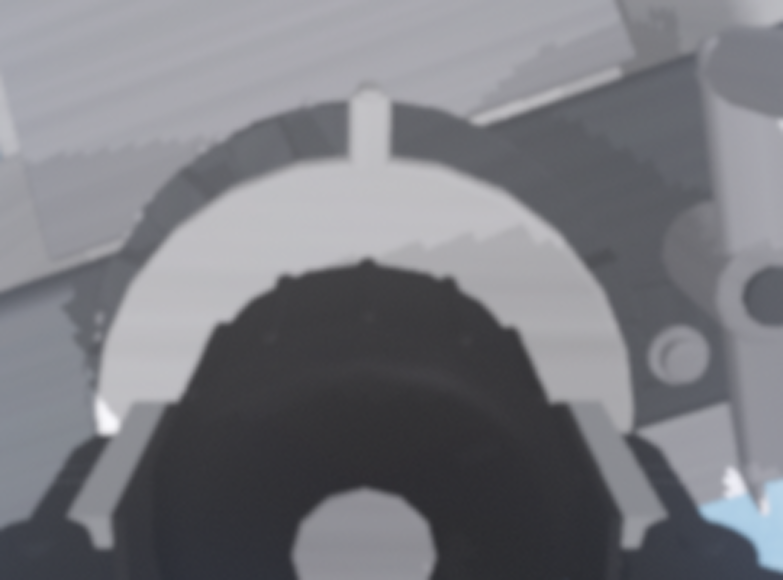

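Emit:
play_rows:
  deltas:
    - [0, 0, 0, -2, 0, 0]
    - [0, 0, 0, -3, 0, 0]
    - [0, 0, 0, -3, 0, 0]
    - [0, 0, 0, -3, 0, 0]
    - [0, 0, 0, -3, 0, 0]
    - [0, 0, 0, -3, 0, 0]
    - [0, 0, 0, -2, 0, 0]
    - [0, 0, 0, 0, 0, 0]
    - [0, 0, 0, 0, 0, 0]

```text
time_s: 15.55
eef_pos: [0.5493, -0.0783, 0.1797]
ee_rot: [0.489, 1.57, -2.905]
contact_force: [4.3, -0.0, -8.3]
width: 0.0561
```

```bash
cat >> h.py <<'E'
def unwrap(fimg,s,ax,z=.159,out='unw',r0=.040,r1=.056,a0=-60,a1=75):
    im=cv2.imread(fimg); K,d,W=cam('wrist',s); Wi=np.linalg.inv(W)
    A=np.linspace(a0,a1,800);Rr=np.linspace(r1,r0,160)
    aa,rr=np.meshgrid(np.radians(A+YAW),Rr)
    P=np.stack([ax[0]+rr*np.cos(aa),ax[1]+rr*np.sin(aa),np.full_like(aa,z)],-1).reshape(-1,3)
    q=(P@Wi[:3,:3].T+Wi[:3,3])*[1,-1,-1]
    p=cv2.projectPoints(q,np.zeros(3),np.zeros(3),K,d)[0].reshape(160,800,2).astype(np.float32)
    u=cv2.remap(im,p[...,0],p[...,1],cv2.INTER_CUBIC)
    u=cv2.createCLAHE(3,(2,4)).apply(cv2.cvtColor(u,cv2.COLOR_BGR2GRAY)); u=cv2.resize(u,(800,320))
    for t in range(-60,76,10):
        x=int((t-a0)/(a1-a0)*800);cv2.line(u,(x,0),(x,12),255,1);cv2.putText(u,str(t),(x,25),0,.4,255,1)
    cv2.imwrite(f'pics/{out}.png',u)
E
python3 - <<'E'
from h import *
T=now(); s,im=snap('wrist','w10')
im=cv2.imread('pics/w10.png'); cv2.imwrite('pics/w10c.png',cv2.resize(im[150:350,200:470],None,fx=2.9,fy=2.9,interpolation=cv2.INTER_CUBIC)[:600])
unwrap('pics/w10.png',s,[.5490,-.0785],out='u10')
E
```

```text
t 15.55 p [ 0.5493 -0.0783  0.1797] psi -14.46 tilt [-0.0007 -0.0002] F [ 4.3 -0.  -8.3] M [-0.11 -0.68 -0.11] w 0.0561 q [ 0.31  0.28 -0.27  1.63  0.08  1.24 -1.8 ]
```

View pics/w10c.png

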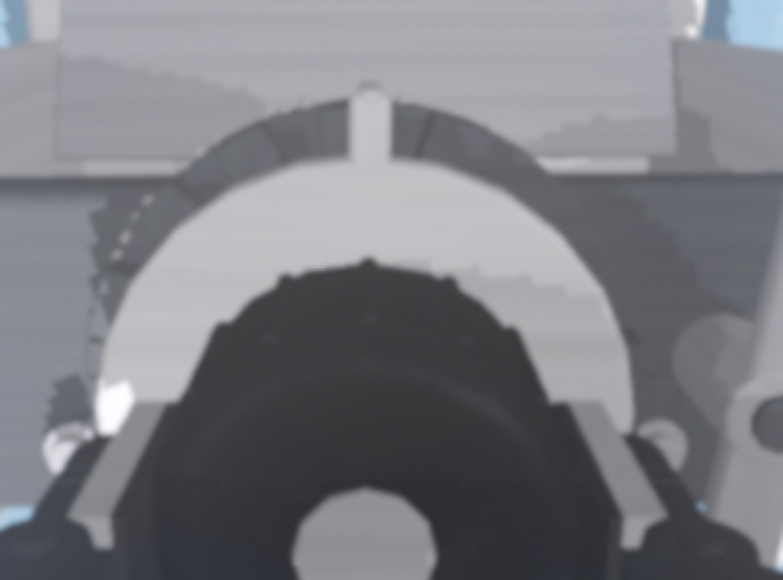

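View pics/u10.png

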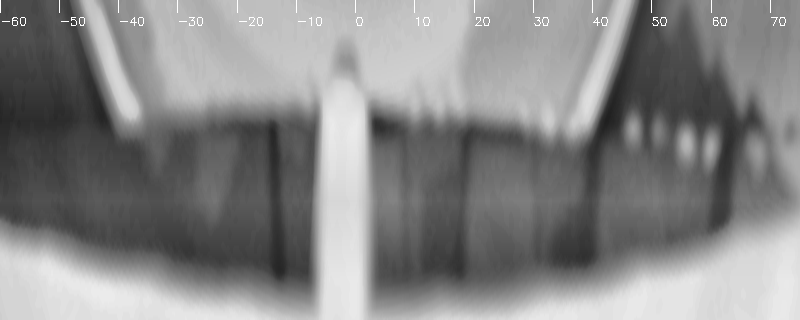

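Run:
```python
from h import *
s=robot.get_state()
a=lambda v:np.degrees(np.arctan2(v[1],v[0]))
f=lambda c:((c[0]+.5)/2.9-.5+200,(c[1]+.5)/2.9-.5+150)
cap=onz('wrist',f((365,555)),.2117,s);print('cap',cap)
for ax in (cap[:2],s['eef_pos'][:2],np.array([.549,-.0785])):
  for z,c in((.1757,(370,150)),(.1757,(371,100)),(.166,(370,90))):
    p=onz('wrist',f(c),z,s)[:2];print(z,p,'ang',a(p-ax)-YAW,np.linalg.norm(p-ax))
print(psi(Ttool(s))-YAW)
# notch walls: N2 edges on outer rim / image
for c in((271,125),(235,143),(280,165),(248,180),(432,118),(418,158)):
    p=onz('wrist',f(c),.159,s)[:2];print(c,[round(float(a(p-ax)-YAW),2) for ax in(cap[:2],s['eef_pos'][:2])],np.linalg.norm(p-cap[:2]))
im=cv2.imread('pics/w10.png');g=cv2.createCLAHE(4,(6,6)).apply(cv2.cvtColor(im,cv2.COLOR_BGR2GRAY));cv2.imwrite('pics/w10d.png',cv2.resize(g[175:245,225:365],None,fx=5.6,fy=5.6,interpolation=cv2.INTER_CUBIC))
```

```text
cap [ 0.54723591 -0.07872287  0.2117    ]
0.1757 [ 0.59195424 -0.09106922] ang -1.134377102519542 0.04639139457797701
0.1757 [ 0.59911938 -0.09307268] ang -1.16026354362951 0.05383132566927904
0.166 [ 0.59967847 -0.09310105] ang -1.0320399601363146 0.0543778810667678
0.1757 [ 0.59195424 -0.09106922] ang -2.2930714022665057 0.044457193154181285
0.1757 [ 0.59911938 -0.09307268] ang -2.1538165717796147 0.05189624253935621
0.166 [ 0.59967847 -0.09310105] ang -2.0105240663337653 0.052440633459533995
0.1757 [ 0.59195424 -0.09106922] ang -2.010466354243789 0.04475547203448987
0.1757 [ 0.59911938 -0.09307268] ang -1.9122873870770078 0.05219497640791778
0.166 [ 0.59967847 -0.09310105] ang -1.7723016271590986 0.05273990876253358
-0.14920634728998294
(271, 125) [17.85, 17.59] 0.050460783439166684
(235, 143) [25.59, 25.67] 0.049955805073774485
(280, 165) [18.92, 18.67] 0.04368195242710353
(248, 180) [26.85, 27.01] 0.04347766143973258
(432, 118) [-12.94, -14.44] 0.05035779795174579
(418, 158) [-12.01, -13.73] 0.043359313342064144
```

View pics/w10d.png

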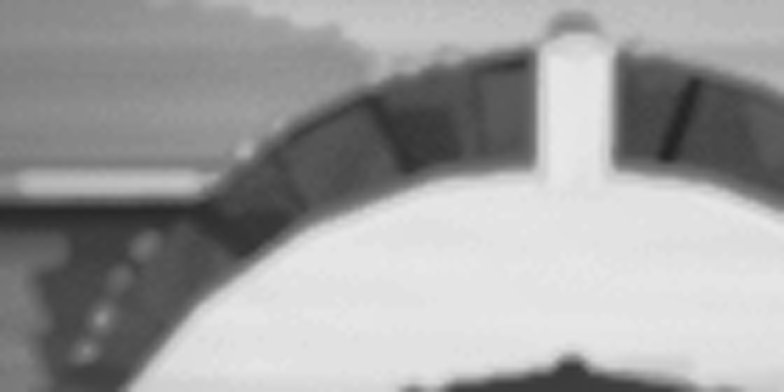

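Run:
```python
from h import *
s=robot.get_state()
a=lambda v:np.degrees(np.arctan2(v[1],v[0]))
f=lambda c:((c[0]+.5)/5.6-.5+225,(c[1]+.5)/5.6-.5+175)
axs=(np.array([.5472,-.0787]),np.array([.5488,-.0785]))
for nm,z,c in(('N2l',.159,(372,98)),('N2l in',.159,(408,166)),('N2r',.159,(475,70)),('N2r in',.159,(481,152)),('N3l',.159,(202,212)),('N3r',.159,(281,155)),('N1r',.159,(697,82)),('N1r in',.159,(668,157)),('toothL',.1757,(540,100)),('toothR',.1757,(612,100)),('tL2',.1757,(540,150)),('tR2',.1757,(612,150))):
    p=onz('wrist',f(c),z,s)[:2];print(nm,[round(float(a(p-x)-YAW),2) for x in axs],[round(float(np.linalg.norm(p-x)),4) for x in axs])
```

```text
N2l [18.78, 18.69] [0.0511, 0.0495]
N2l in [17.65, 17.51] [0.0446, 0.043]
N2r [8.47, 8.05] [0.0513, 0.0497]
N2r in [9.31, 8.85] [0.0443, 0.0427]
N3l [39.4, 39.99] [0.0499, 0.0483]
N3r [29.39, 29.66] [0.0499, 0.0483]
N1r [-13.02, -14.07] [0.051, 0.0496]
N1r in [-11.84, -13.03] [0.0441, 0.0428]
toothL [2.0, 1.37] [0.0504, 0.0488]
toothR [-4.33, -5.15] [0.0504, 0.049]
tL2 [2.2, 1.53] [0.0465, 0.045]
tR2 [-4.7, -5.6] [0.0466, 0.0451]
```

Emit:
play_rows:
  deltas:
    - [0, 0, 0, -2, 0, 0]
    - [0, 0, 0, -3, 0, 0]
    - [0, 0, 0, -3, 0, 0]
    - [0, 0, 0, -3, 0, 0]
    - [0, 0, 0, -2.5, 0, 0]
    - [0, 0, 0, -1.5, 0, 0]
    - [0, 0, 0, 0, 0, 0]
    - [0, 0, 0, 0, 0, 0]

```text
time_s: 16.4
eef_pos: [0.5494, -0.0786, 0.1799]
ee_rot: [0.844, 1.57, -2.288]
contact_force: [1.9, -2.0, -8.3]
width: 0.056
```

Run:
```python
from h import *
T=now(); s,im=snap('wrist','w11')
im=cv2.imread('pics/w11.png');g=cv2.createCLAHE(4,(6,6)).apply(cv2.cvtColor(im,cv2.COLOR_BGR2GRAY));cv2.imwrite('pics/w11d.png',cv2.resize(g[170:240,255:395],None,fx=5.6,fy=5.6,interpolation=cv2.INTER_CUBIC))
```

```text
t 16.4 p [ 0.5494 -0.0786  0.1799] psi 0.55 tilt [-0.0004 -0.0004] F [ 1.9 -2.  -8.3] M [-0.66 -0.56 -0.11] w 0.056 q [ 0.34  0.28 -0.31  1.63  0.09  1.24 -1.55]
```

View pics/w11d.png

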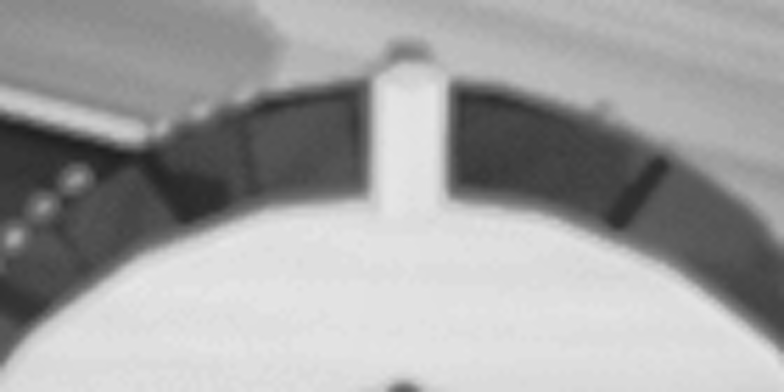

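Run:
```python
from h import *
s=robot.get_state()
a=lambda v:np.degrees(np.arctan2(v[1],v[0]))
f=lambda c:((c[0]+.5)/5.6-.5+255,(c[1]+.5)/5.6-.5+170)
axs=(np.array([.5472,-.0787]),np.array([.5488,-.0785]))
for nm,z,c in(('N2l',.159,(352,90)),('N2l b',.159,(362,90)),('N3r',.159,(240,118)),('N3l',.159,(148,158)),('N1r',.159,(662,163)),('toothL',.1757,(370,120)),('toothR',.1757,(448,120))):
    p=onz('wrist',f(c),z,s)[:2];print(nm,[round(float(a(p-x)-YAW),2) for x in axs],[round(float(np.linalg.norm(p-x)),4) for x in axs])
im=cv2.imread('pics/w11.png');g=cv2.cvtColor(im,cv2.COLOR_BGR2GRAY)
for r in(188,190,193,196,199): print(r,g[r,312:344].tolist())
```

```text
N2l [18.88, 18.8] [0.0515, 0.0499]
N2l b [17.93, 17.82] [0.0514, 0.0498]
N3r [30.01, 30.29] [0.0508, 0.0492]
N3l [39.92, 40.52] [0.0503, 0.0488]
N1r [-12.35, -13.39] [0.0507, 0.0493]
toothL [16.91, 16.76] [0.0509, 0.0493]
toothR [10.14, 9.77] [0.0511, 0.0495]
188 [106, 106, 106, 106, 105, 103, 105, 113, 133, 160, 180, 190, 194, 195, 195, 194, 194, 194, 194, 195, 194, 188, 170, 138, 108, 99, 99, 99, 99, 98, 97, 96]
190 [108, 108, 108, 107, 106, 104, 102, 110, 133, 159, 180, 191, 194, 195, 195, 194, 193, 194, 194, 195, 194, 187, 169, 137, 109, 100, 102, 101, 101, 102, 101, 102]
193 [107, 108, 107, 107, 106, 104, 102, 108, 131, 160, 180, 191, 194, 195, 195, 194, 194, 194, 194, 194, 192, 186, 167, 134, 107, 102, 102, 103, 102, 102, 102, 103]
196 [107, 106, 107, 107, 108, 107, 105, 110, 133, 161, 181, 191, 193, 194, 194, 194, 193, 193, 193, 193, 192, 184, 164, 130, 105, 101, 101, 101, 101, 100, 101, 101]
199 [107, 108, 108, 109, 109, 109, 107, 115, 138, 165, 182, 191, 193, 194, 194, 193, 193, 192, 192, 193, 191, 184, 164, 131, 106, 101, 100, 101, 100, 99, 100, 100]
```

Emit:
play_rows:
  deltas:
    - [0.001, 0, 0, 0, 0, 0]
    - [0.001, 0, 0, 0, 0, 0]
    - [0.001, 0, 0, 0, 0, 0]
    - [0.001, 0, 0, 0, 0, 0]
    - [0, 0, 0, 0, 0, 0]

```text
time_s: 16.95
eef_pos: [0.5495, -0.0785, 0.1759]
ee_rot: [1.161, 1.57, -1.969]
contact_force: [1.7, -4.1, -7.2]
width: 0.056
```

Run:
```python
from h import *
T=now()
```

```text
t 16.95 p [ 0.5495 -0.0785  0.1759] psi 0.62 tilt [-0.0002 -0.0004] F [ 1.7 -4.1 -7.2] M [-1.24 -0.4  -0.15] w 0.056 q [ 0.34  0.28 -0.31  1.64  0.09  1.23 -1.55]
```

Emit:
play_rows:
  deltas:
    - [0.001, 0, 0, 0, 0, 0]
    - [0.001, 0, 0, 0, 0, 0]
    - [0.001, 0, 0, 0, 0, 0]
    - [0.001, 0, 0, 0, 0, 0]
    - [0, 0, 0, 0, 0, 0]

```text
time_s: 17.45
eef_pos: [0.5495, -0.0785, 0.172]
ee_rot: [1.55, 1.57, -1.58]
contact_force: [1.0, -4.8, -6.3]
width: 0.0561
```

Run:
```python
from h import *
T=now()
```

```text
t 17.45 p [ 0.5495 -0.0785  0.172 ] psi 0.62 tilt [-0.     -0.0003] F [ 1.  -4.8 -6.3] M [-1.43 -0.25 -0.16] w 0.0561 q [ 0.34  0.29 -0.31  1.64  0.09  1.23 -1.55]
```

Emit:
play_rows:
  deltas:
    - [0.0007, 0, 0, 0, 0, 0]
    - [0.0007, 0, 0, 0, 0, 0]
    - [0, 0, 0, 0, 0, 0]

```text
time_s: 17.75
eef_pos: [0.5496, -0.0785, 0.1708]
ee_rot: [1.857, 1.57, -1.273]
contact_force: [0.3, -5.3, -5.4]
width: 0.056
```

Run:
```python
from h import *
T=now(); s,im=snap('wrist','w12')
im=cv2.imread('pics/w12.png');g=im;cv2.imwrite('pics/w12d.png',cv2.resize(g[150:350,200:470],None,fx=2.9,fy=2.9,interpolation=cv2.INTER_CUBIC))
```

```text
t 17.75 p [ 0.5496 -0.0785  0.1708] psi 0.63 tilt [ 0.0001 -0.0004] F [ 0.3 -5.3 -5.4] M [-1.43 -0.2  -0.16] w 0.056 q [ 0.34  0.29 -0.31  1.64  0.09  1.22 -1.55]
```

View pics/w12d.png

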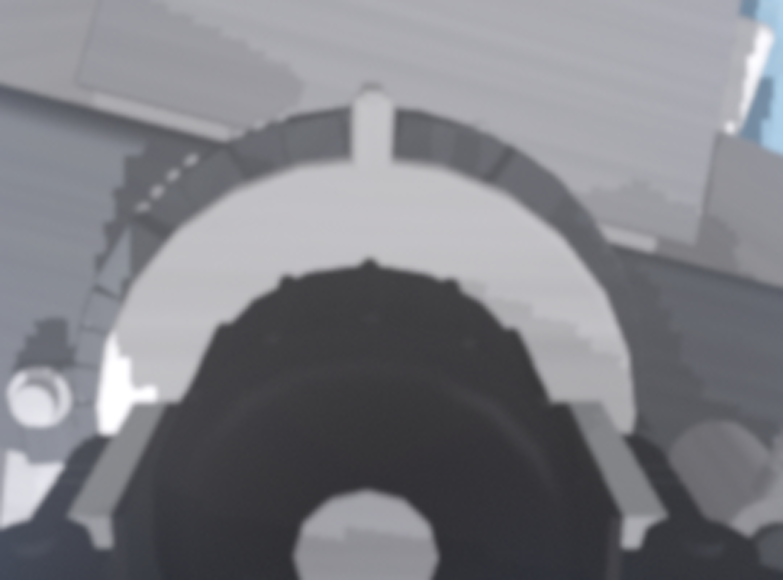

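Emit:
play_rows:
  deltas:
    - [0.0005, 0, 0, 0, 0, 0]
    - [0.0005, 0, 0, 0, 0, 0]
    - [0, 0, 0, 0, 0, 0]

```text
time_s: 18.1
eef_pos: [0.5497, -0.0785, 0.1707]
ee_rot: [2.528, 1.57, -0.603]
contact_force: [-1.2, -4.2, 1.1]
width: 0.056
```

Run:
```python
from h import *
T=now()
```

```text
t 18.1 p [ 0.5497 -0.0785  0.1707] psi 0.63 tilt [ 0.0009 -0.0006] F [-1.2 -4.2  1.1] M [-1.42  0.45 -0.16] w 0.056 q [ 0.34  0.29 -0.31  1.64  0.09  1.22 -1.55]
```

Emit:
play_rows:
  deltas:
    - [0, 0, 0, 0, 0, 0]
    - [0, 0, 0, 0, 0, 0]
    - [0, 0, 0, 0, 0, 0]
    - [0, 0, 0, 0, 0, 0]
  gripper: 35

```text
time_s: 18.5
eef_pos: [0.5498, -0.0774, 0.1699]
ee_rot: [-2.298, 1.57, 0.856]
contact_force: [-0.1, -0.4, -0.1]
width: 0.0735
```

Emit:
play_rows:
  deltas:
    - [-0.004, 0, 0, 0, 0, 0]
    - [-0.008, 0, 0, 0, 0, 0]
    - [-0.014, 0, 0, 0, 0, 0]
    - [-0.014, 0, 0, 0, 0, 0]
    - [-0.014, 0, 0, 0, 0, 0]
    - [-0.014, 0, 0, 0, 0, 0]
    - [-0.014, 0, 0, 0, 0, 0]
    - [-0.014, 0, 0, 0, 0, 0]
    - [0, 0, 0, 0, 0, 0]
    - [0, 0, 0, 0, 0, 0]

```text
time_s: 19.5
eef_pos: [0.5497, -0.0781, 0.2657]
ee_rot: [-3.056, 1.57, 0.097]
contact_force: [-0.2, -0.3, 0.1]
width: 0.0737
```

Run:
```python
from h import *
T=now(); s,im=snap('wrist','w13')
im=cv2.imread('pics/w13.png');g=im;cv2.imwrite('pics/w13d.png',cv2.resize(g[110:310,190:460],None,fx=2.9,fy=2.9,interpolation=cv2.INTER_CUBIC))
```

```text
t 19.5 p [ 0.5497 -0.0781  0.2657] psi 0.65 tilt [0.0003 0.    ] F [-0.2 -0.3  0.1] M [ 0.01  0.01 -0.02] w 0.0737 q [ 0.34  0.24 -0.31  1.5   0.07  1.42 -1.53]
```

View pics/w13d.png

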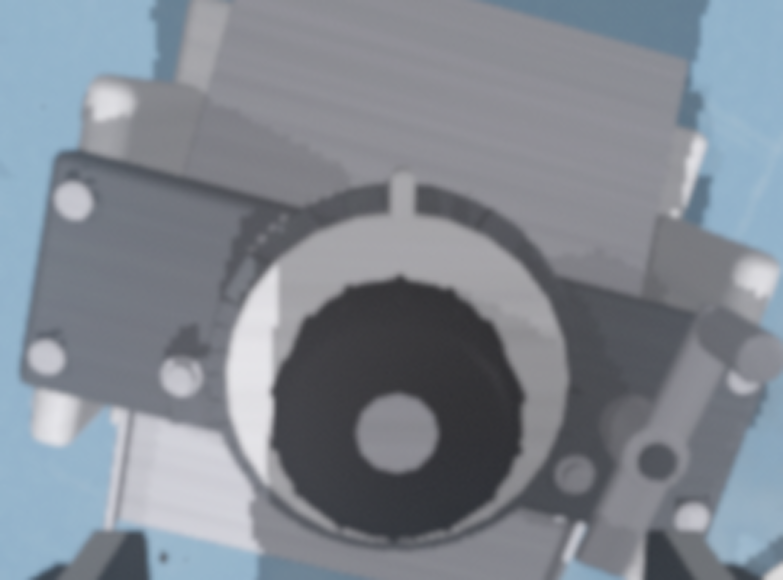

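Run:
```python
from h import *
s=robot.get_state();f=lambda c:((c[0]+.5)/2.9-.5+190,(c[1]+.5)/2.9-.5+110)
print('post',onz('wrist',f((759,357)),.203,s),'pv',onz('wrist',f((657,461)),.175,s))
A=now();B=pose([.5567,-.118,.265],80);C=pose([.5645,-.158,.262],158.3)
D=rows(A,B,11);rows(D,C,11)
```

```text
post [ 0.56562896 -0.1566194   0.203     ] pv [ 0.53143338 -0.14471176  0.175     ]
t 19.55 p [ 0.5494 -0.0781  0.2651] psi 0.65 tilt [-0.0008  0.0002] F [-0.8 -0.4  0.9] M [-0.02  0.07 -0.  ] w 0.0737 q [ 0.34  0.24 -0.31  1.5   0.07  1.42 -1.53]
[[0.0,0.0036,-0.0006,-7.21,0.0,0.0],[0.0,0.0037,-0.0002,-7.22,0.01,0.01],[0.0,0.0037,0.0003,-7.21,-0.0,0.0],[0.0,0.0036,0.0008,-7.22,0.0,0.0],[0.0,0.0035,0.0012,-7.21,0.0,0.01],[0.0,0.0033,0.0016,-7.21,0.01,0.0],[0.0,0.0031,0.002,-7.22,-0.0,0.01],[0.0,0.0028,0.0024,-7.21,0.0,-0.0],[0.0,0.0024,0.0028,-7.22,0.01,0.0],[0.0,0.0021,0.003,-7.21,-0.0,0.01],[0.0001,0.0017,0.0033,-7.21,0.0,-0.0]]
end [ 0.5566 -0.118   0.265 ] psi 80.0
[[0.0003,0.0013,0.0035,-7.12,0.0,0.0],[0.0002,0.0009,0.0036,-7.12,0.0,0.0],[0.0003,0.0005,0.0036,-7.12,0.0,0.0],[0.0003,-0.0,0.0037,-7.11,0.0,0.0],[0.0002,-0.0005,0.0037,-7.12,0.0,0.0],[0.0003,-0.0009,0.0036,-7.12,0.0,0.0],[0.0003,-0.0014,0.0034,-7.12,0.0,0.0],[0.0002,-0.0018,0.0033,-7.12,0.0,0.0],[0.0003,-0.0022,0.003,-7.12,0.0,0.0],[0.0003,-0.0025,0.0027,-7.12,0.0,0.0],[0.0003,-0.0028,0.0024,-7.11,0.0,0.0]]
end [ 0.5645 -0.158   0.262 ] psi 158.3
```

Emit:
play_rows:
  deltas:
    - [0, 0.0036, -0.0006, -7.21, 0, 0]
    - [0, 0.0037, -0.0002, -7.22, 0, 0]
    - [0, 0.0037, 0.0003, -7.21, 0, 0]
    - [0, 0.0036, 0.0008, -7.22, 0, 0]
    - [0, 0.0035, 0.0012, -7.21, 0, 0]
    - [0, 0.0033, 0.0016, -7.21, 0, 0]
    - [0, 0.0031, 0.002, -7.22, 0, 0]
    - [0, 0.0028, 0.0024, -7.21, 0, 0]
    - [0, 0.0024, 0.0028, -7.22, 0, 0]
    - [0, 0.0021, 0.003, -7.21, 0, 0]
    - [0.0001, 0.0017, 0.0033, -7.21, 0, 0]
  gripper: 160

```text
time_s: 20.65
eef_pos: [0.5564, -0.1181, 0.2644]
ee_rot: [-1.695, 1.569, 2.848]
contact_force: [0.0, -0.2, -0.6]
width: 0.032
```

Emit:
play_rows:
  deltas:
    - [0.0003, 0.0013, 0.0035, -7.12, 0, 0]
    - [0.0002, 0.0009, 0.0036, -7.12, 0, 0]
    - [0.0003, 0.0005, 0.0036, -7.12, 0, 0]
    - [0.0003, 0, 0.0037, -7.11, 0, 0]
    - [0.0002, -0.0005, 0.0037, -7.12, 0, 0]
    - [0.0003, -0.0009, 0.0036, -7.12, 0, 0]
    - [0.0003, -0.0014, 0.0034, -7.12, 0, 0]
    - [0.0002, -0.0018, 0.0033, -7.12, 0, 0]
    - [0.0003, -0.0022, 0.003, -7.12, 0, 0]
    - [0.0003, -0.0025, 0.0027, -7.12, 0, 0]
    - [0.0003, -0.0028, 0.0024, -7.11, 0, 0]
    - [0, 0, 0, 0, 0, 0]
    - [0, 0, 0, 0, 0, 0]
    - [0, 0, 0, 0, 0, 0]

```text
time_s: 22.05
eef_pos: [0.5646, -0.1576, 0.2622]
ee_rot: [2.871, 1.57, 2.49]
contact_force: [0.7, 0.5, -1.1]
width: 0.0317
```

Run:
```python
from h import *
T=now(); s,im=snap('wrist','w14')
```

```text
t 22.05 p [ 0.5646 -0.1576  0.2622] psi 158.15 tilt [-0.0005  0.0004] F [ 0.7  0.5 -1.1] M [-0.04 -0.01  0.05] w 0.0317 q [ 0.69  0.35 -0.62  1.41  0.2   1.45  1.26]
```

View pics/w14.png

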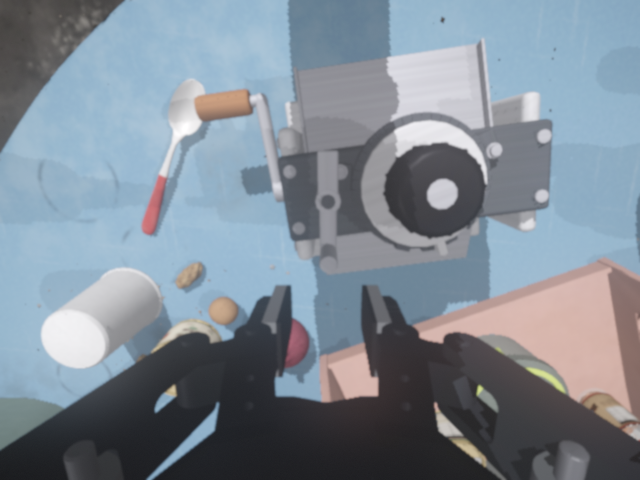

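Emit:
play_rows:
  deltas:
    - [0.009, 0, 0, 0, 0, 0]
    - [0.011, 0, 0, 0, 0, 0]
    - [0.011, 0, 0, 0, 0, 0]
    - [0.011, 0, 0, 0, 0, 0]
    - [0.011, 0, 0, 0, 0, 0]
    - [0.011, 0, 0, 0, 0, 0]
    - [0.011, 0, 0, 0, 0, 0]
    - [0.009, 0, 0, 0, 0, 0]
    - [0, 0, 0, 0, 0, 0]

```text
time_s: 23.0
eef_pos: [0.564, -0.1579, 0.1769]
ee_rot: [-3.075, 1.568, 2.829]
contact_force: [-0.4, -0.1, -0.2]
width: 0.0316
```

Emit:
play_rows:
  deltas:
    - [0, 0, 0, 0, 0, 0]
    - [0, 0, 0, 0, 0, 0]
    - [0, 0, 0, 0, 0, 0]
  gripper: 204

```text
time_s: 23.3
eef_pos: [0.5651, -0.158, 0.1792]
ee_rot: [0.125, 1.57, -0.254]
contact_force: [-0.1, 1.1, 0.3]
width: 0.0169
```

Run:
```python
from h import *
T=now()
```

```text
t 23.3 p [ 0.5651 -0.158   0.1792] psi 158.3 tilt [ 0.0011 -0.0003] F [-0.1  1.1  0.3] M [-0.07 -0.01 -0.01] w 0.0169 q [ 0.69  0.4  -0.61  1.54  0.23  1.28  1.24]
```

Emit:
play_rows:
  deltas:
    - [0, -0.00304, -0.00013, 4.85, 0, 0]
    - [0, -0.00304, -0.00013, 4.85, 0, 0]
    - [0, -0.00304, -0.00013, 4.85, 0, 0]
    - [0, -0.00304, -0.00013, 4.85, 0, 0]
    - [0, -0.00304, -0.00013, 4.85, 0, 0]
    - [0, -0.00304, -0.00013, 4.85, 0, 0]

```text
time_s: 23.9
eef_pos: [0.5545, -0.1715, 0.179]
ee_rot: [1.595, 1.569, 0.705]
contact_force: [1.1, 2.9, -0.3]
width: 0.0169
```

Emit:
play_rows:
  deltas:
    - [0, -0.002, -0.0001, 3.2, 0, 0]
    - [0, -0.002, -0.0001, 3.2, 0, 0]
    - [0, -0.002, -0.0001, 3.2, 0, 0]
    - [0, -0.002, -0.0001, 3.2, 0, 0]

```text
time_s: 24.3
eef_pos: [0.5478, -0.1757, 0.1791]
ee_rot: [1.661, 1.569, 0.55]
contact_force: [0.8, 2.0, -0.9]
width: 0.0174
```

Emit:
play_rows:
  deltas:
    - [0, -0.002, -0.0001, 3.2, 0, 0]
    - [0, -0.002, -0.0001, 3.2, 0, 0]
    - [0, -0.002, -0.0001, 3.2, 0, 0]
    - [0, -0.002, -0.0001, 3.2, 0, 0]

```text
time_s: 24.7
eef_pos: [0.5404, -0.1784, 0.1791]
ee_rot: [1.743, 1.569, 0.408]
contact_force: [2.3, 1.9, -1.0]
width: 0.017
```

Run:
```python
from h import *
T=now(); s,im=snap('wrist','w15')
```

```text
t 24.7 p [ 0.5404 -0.1784  0.1791] psi 103.53 tilt [0.0016 0.0007] F [ 2.3  1.9 -1. ] M [ 0.42 -0.32  0.01] w 0.017 q [ 0.62  0.33 -0.45  1.59  0.15  1.25  0.38]
```

View pics/w15.png

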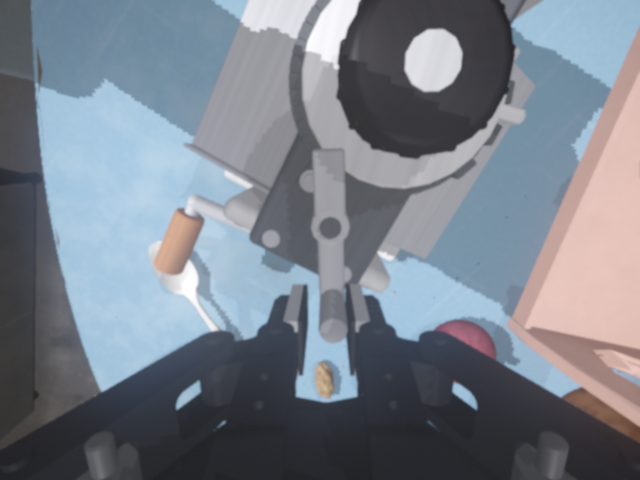

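Emit:
play_rows:
  deltas:
    - [0, -0.002, -0.0001, 3.2, 0, 0]
    - [0, -0.002, -0.0001, 3.2, 0, 0]
    - [0, -0.002, -0.0001, 3.2, 0, 0]

```text
time_s: 25.05
eef_pos: [0.5345, -0.1794, 0.1791]
ee_rot: [1.728, 1.569, 0.227]
contact_force: [1.8, 1.1, -0.7]
width: 0.017
```

Emit:
play_rows:
  deltas:
    - [0, -0.002, -0.0001, 3.2, 0, 0]
    - [0, -0.002, -0.0001, 3.2, 0, 0]
    - [0, -0.002, -0.0001, 3.2, 0, 0]
    - [0, 0, 0, 0, 0, 0]

```text
time_s: 25.45
eef_pos: [0.5282, -0.1795, 0.1791]
ee_rot: [1.625, 1.569, -0.043]
contact_force: [2.0, 0.3, 0.1]
width: 0.0171
```

Emit:
play_rows:
  deltas:
    - [0, -0.002, -0.0001, 3.2, 0, 0]
    - [0, -0.002, -0.0001, 3.2, 0, 0]
    - [0, -0.001, 0, 1.6, 0, 0]
    - [0, 0, 0, 0, 0, 0]

```text
time_s: 25.85
eef_pos: [0.5232, -0.1789, 0.1789]
ee_rot: [1.531, 1.57, -0.275]
contact_force: [2.4, 1.7, 1.8]
width: 0.017
```

Run:
```python
from h import *
T=now(); s,im=snap('wrist','w16')
im=cv2.imread('pics/w16.png'); cv2.imwrite('pics/w16c.png',cv2.resize(im[120:360,220:420],None,fx=2.5,fy=2.5,interpolation=cv2.INTER_CUBIC)[:600])
```

```text
t 25.85 p [ 0.5232 -0.1789  0.1789] psi 76.49 tilt [ 0.0009 -0.0003] F [2.4 1.7 1.8] M [ 0.14 -0.45  0.01] w 0.017 q [ 0.59  0.29 -0.38  1.64  0.11  1.24 -0.05]
```

View pics/w16c.png

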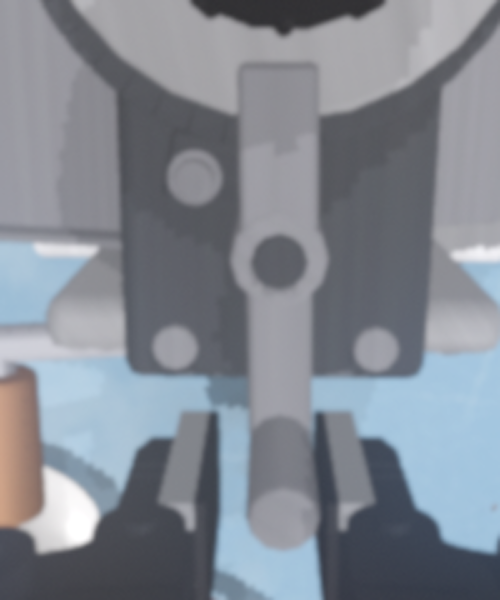

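Run:
```python
from h import *
s=robot.get_state()
f=lambda c:((c[0]+.5)/2.5-.5+220,(c[1]+.5)/2.5-.5+120)
a=lambda v:np.degrees(np.arctan2(v[1],v[0]))
pv=onz('wrist',f((279,262)),.175,s);tip=onz('wrist',f((279,66)),.1735,s);post=onz('wrist',f((284,520)),.203,s)
ax=np.array([.5488,-.0785,0])
b=[onz('wrist',f(c),.148,s) for c in((176,346),(376,349))]
print(pv,tip,post,'tip',a(tip-pv),'post',a(post-pv)+180,'to axis',a(ax-pv),'bolts x',a(b[1]-b[0]),'tip-axis',np.linalg.norm((tip-ax)[:2]))
```

```text
[ 0.53153535 -0.14501629  0.175     ] [ 0.53925308 -0.11252374  0.1735    ] [ 0.52380201 -0.17923657  0.203     ] tip 76.63853548784371 post 77.26580823093053 to axis 75.4496559817723 bolts x -14.473923941202823 tip-axis 0.03533777441316199
```

Emit:
play_rows:
  deltas:
    - [0, -0.0009, 0, 1.3, 0, 0]
    - [0, 0, 0, 0, 0, 0]
    - [0, 0, 0, 0, 0, 0]

```text
time_s: 26.2
eef_pos: [0.522, -0.1789, 0.1787]
ee_rot: [1.33, 1.57, -0.5]
contact_force: [2.6, 0.2, 1.4]
width: 0.0172
```

Emit:
play_rows:
  deltas:
    - [0, 0.0015, 0, 0, 0, 0]
    - [-0.005, 0, 0, 0, 0, 0]
    - [-0.011, 0, 0, 0, 0, 0]
    - [-0.012, 0, 0, 0, 0, 0]
    - [-0.012, 0, 0, 0, 0, 0]
    - [-0.012, 0, 0, 0, 0, 0]
    - [-0.014, 0, 0, 0, 0, 0]
    - [-0.014, 0, 0, 0, 0, 0]
    - [-0.014, 0, 0, 0, 0, 0]
    - [-0.014, 0, 0, 0, 0, 0]
    - [0, 0, 0, 0, 0, 0]
    - [0, 0, 0, 0, 0, 0]
    - [0, 0, 0, 0, 0, 0]

```text
time_s: 27.5
eef_pos: [0.523, -0.1791, 0.2857]
ee_rot: [-1.662, 1.569, 2.79]
contact_force: [-0.3, 0.5, 0.1]
width: 0.0171
```

Run:
```python
from h import *
T=now(); s,im=snap('wrist','w17'); snap('scene','s17')
im=cv2.imread('pics/w17.png'); cv2.imwrite('pics/w17c.png',cv2.resize(im[40:270,220:480],None,fx=3,fy=3,interpolation=cv2.INTER_CUBIC)[:600])
im=cv2.imread('pics/s17.png'); cv2.imwrite('pics/s17c.png',cv2.resize(im[205:310,270:400],None,fx=5,fy=5,interpolation=cv2.INTER_CUBIC)[:600])
```

```text
t 27.5 p [ 0.523  -0.1791  0.2857] psi 75.1 tilt [-0.0013  0.0005] F [-0.3  0.5  0.1] M [ 0.04  0.03 -0.03] w 0.0171 q [ 0.59  0.23 -0.38  1.46  0.09  1.47 -0.06]
```

View pics/w17c.png

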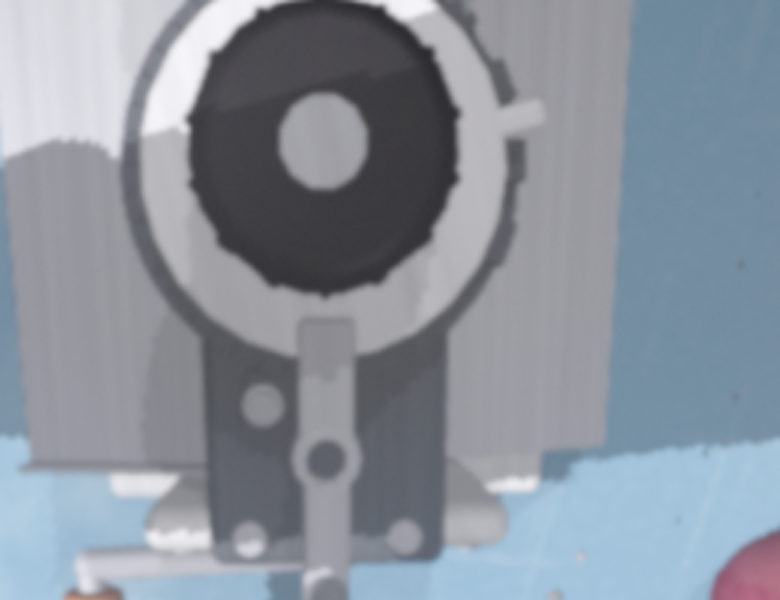

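View pics/s17c.png

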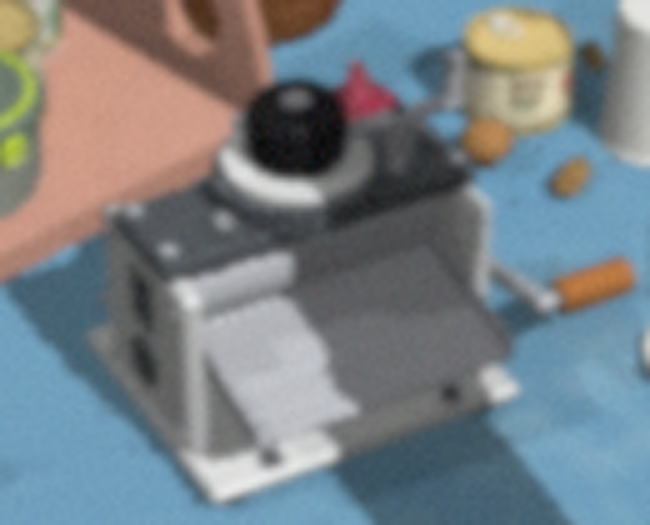

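Run:
```python
from h import *
s=robot.get_state();f=lambda c:((c[0]+.5)/3-.5+220,(c[1]+.5)/3-.5+40);a=lambda v:np.degrees(np.arctan2(v[1],v[0]))
ax=onz('wrist',f((323,140)),.203,s);pv=onz('wrist',f((326,460)),.175,s);tip=onz('wrist',f((327,319)),.1735,s);leg=onz('wrist',f((535,113)),.157,s)
print('keeper off',a(tip-pv)-a(ax-pv),'tooth',a(leg-ax)-(a(pv-ax)+90),np.linalg.norm((tip-ax)[:2]))
robot.job_done()
```

```text
keeper off -1.0317697956631662 tooth 13.748426087380233 0.03492507286534909
the job is handed in; nothing more can be done
```

The roller is set to thickness two: the tooth is fully home in the second notch and the keeper is back over the skirt. I handed it in at about 27.5 s of the 72 s allowed.

- **Keeper clear:** I swung it to about 82.5° with the post held loosely between the fingers, so it stayed short of its stop.
- **Wheel:** I gripped the knob, raised it about 9 mm and turned it about 59° counter-clockwise. In the wrist pictures all the notches sat about 3.5° counter-clockwise of nominal, so I stopped over the second notch at about 13.5°.
- **Home in the notch:** It went down with only the spring pulling (about 5 to 8 N) and no resistance at the height of a land. It bottomed at the same height it was gripped at: tool height 170.7 mm, against 170.6 mm before the lift. I then let go, and the tooth stayed in the notch.
- **Keeper back:** It swung home with no more than about 4 N on the tool.
- **Last checks:**
  - The tooth reads 13.7°, in the second notch.
  - The tongue is within about 1° of home, with its tip 35 mm from the axis against a nominal 34 mm.
  - The gripper was raised clear and read no contact force.

**Disagreement:** The top and wrist cameras differed by about 2 mm on the wheel's axis. I used the wrist value, and the side force on the gripped knob reached about 7 N, falling to about 5 N after a 1 mm correction. I did not measure the bystanders' positions again, but the arm never went near them.

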